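# Filing a test firing: tiles on the hooks, bars in the drawer

### The arm

A 6-joint arm with a two-finger parallel gripper is mounted at the origin on the work surface. World frame = base frame: x ahead of the robot, y to its left, z up, the work surface at z = 0. Lengths are in mm, angles in degrees, forces in N, time in s.
With the tool pointing down it reaches from about 300 to 850 mm from the base axis. Payload 4.2 kg.
Tool frame: the origin (TCP) lies between the finger pads; the fingertips stand 22 mm ahead of it and the grasp point (between the pads) lies 3 mm ahead of it; z points along the fingers, y is the direction in which the jaws open and shut (so a half turn about z gives the same grasp; the last joint's range is limited). The gripper opens to 91 mm and grips with 3 to 60 N. Pads are 32 mm wide; open, the fingers measure 118 mm over their backs; the gripper's body (76 mm by 178 mm) begins 60 mm behind the grasp point.
Start: joints at [73.74, 18.312, 89.639, -0, 72.044, -1.146], TCP at [149.933, 555.123, 235.976] pointing down, gripper open.
Joint ranges: [-177.97, 177.97], [-48.28, 115.42], [12.27, 149.76], [-77.06, 257.06], [2.81, 150.46], [-146.56, 146.56]. Speed limits (degrees/s): [147.25, 147.25, 180, 180, 180, 180].

### API

Orientations are given as [roll, pitch, yaw] about the fixed x, y, z axes, in that order (R = Rz(yaw) Ry(pitch) Rx(roll)).
In Python, from workcell import telemetry, cams, env gives the robot as it stands.
- The arm moves only by the shell command python3 -m inch 'ROWS' [FORCE]. ROWS is JSON, a list of rows, each an object of numbers: "x", "y", "z": the shift along the tool's x, y, z in cm; "yaw": the turn about the tool's z in units of 5 degrees (1.0 is 5 degrees); "gripper": the gripper's target within -1 to 1 (fully open at 1, half-way at 0, shut at -1). A call has 1 to 12 rows; each row shifts and turns the commanded pose from where the row before left it, along the tool's axes as they then stand; what a row does not reach is not made up. A row lasts 1/12 s, in which the tool goes at most 41.7 mm and 7.16 degrees, less where a joint would pass 70% of its speed; a pose out of reach is approached as far as the arm can. A call is refused whole if a number of a shift passes 4.17 or a number of a turn 1, either way. A call with a gripper value outside its range is refused whole. The fingers move at their own pace and stop on an object; FORCE is the grip in N (left out, the last holds). Time passes only in rows, so rows that do not move let the fingers close. It gives the time, the measured TCP pose, the force and the opening at its end, in the units of the state.
- telemetry.state(): the state, without advancing time (a new reading comes with each control period).
- cams.grab_frame(name): name is "scene" or "top" or "wrist"; returns a dict with "pixels" (480x640x3 uint8, red, green, blue), "mtx" (3x3 intrinsics, pixels), "rvec" (rotation vector, rad) and "tvec" (3), from world to camera coordinates, as OpenCV has them. Camera axes: x right, y down, z forward; pixel columns grow to the right and rows downward; lengths in mm; the calibration is good to about 2 mm. A picture is of the moment at which its call begins. There is no depth.
- env.job_done(): hands the job in, once; it reports no verdict.
The state is a dict: "time_s": time; "qpos": joint angles; "qvel": joint speeds; "effort": joint torques, N m; "ee_pos": TCP position; "ee_rot": TCP orientation; "force": force on the tool from outside, world axes, zero at the start; "torque": the same for the moment, N m; "gripper_width": finger opening in mm.
Only numpy, scipy, OpenCV 4.12 (cv2) and the standard library are available. Lean on these libraries where they do the work, as an engineer would, in place of code of your own. Each camera call takes 0.05 s, during which the arm holds its last target. There are 200 camera calls.

### The job

The test firing is back on the ware board. Lay every flat shrinkage bar in the drawer of the small cabinet and slide the drawer fully shut, and hang every glaze test tile that stands on the board by its hole on the sample stand, one tile to a hook, leaving the tile that already hangs there where it is. The ware is brittle: set it down, do not drop it, and do not knock the mug or the jug.

Things in the scene. Friction and masses are not known exactly. Their poses are not given: they have to be found in the camera images.
- ware_board: the fixed wooden ware board the firing stands on, 360 mm (own x) by 320 mm (own y), 22 mm thick; its top is 22 mm above the bench. Origin: centre of its underside
- tile1: glazed test tile like an upside-down T, 0.3 kg: upright plate 74 mm wide (own y), 130 high (own z), 10 thick (own x) on a foot 74 by 56 (along own x) by 10 mm, the same front and back. A round 30 mm hole goes through the plate along own x, centred 100 mm above the underside. Origin: centre of the foot's underside. Starts standing on the far half of the ware board, or is absent
- tile2: glazed test tile like an upside-down T, 0.3 kg: upright plate 74 mm wide (own y), 130 high (own z), 10 thick (own x) on a foot 74 by 56 (along own x) by 10 mm, the same front and back. A round 30 mm hole goes through the plate along own x, centred 100 mm above the underside. Origin: centre of the foot's underside. Starts standing on the far half of the ware board, or is absent
- tile3: glazed test tile like an upside-down T, 0.3 kg: upright plate 74 mm wide (own y), 130 high (own z), 10 thick (own x) on a foot 74 by 56 (along own x) by 10 mm, the same front and back. A round 30 mm hole goes through the plate along own x, centred 100 mm above the underside. Origin: centre of the foot's underside. Starts standing on the far half of the ware board, or is absent
- tile1_hole (a point): centre of the hole of tile1; axes as the tile's
- tile2_hole (a point): centre of the hole of tile2; axes as the tile's
- tile3_hole (a point): centre of the hole of tile3; axes as the tile's
- bar1: a flat shrinkage test bar of cream stoneware, 120 mm (own x) by 34 mm (own y) by 16 mm thick (own z), with a scribed line on top; 0.14 kg. Origin: centre of its underside. It starts lying flat on the near half of the ware board, or is absent
- bar2: a flat shrinkage test bar of cream stoneware, 120 mm (own x) by 34 mm (own y) by 16 mm thick (own z), with a scribed line on top; 0.14 kg. Origin: centre of its underside. It starts lying flat on the near half of the ware board, or is absent
- bar3: a flat shrinkage test bar of cream stoneware, 120 mm (own x) by 34 mm (own y) by 16 mm thick (own z), with a scribed line on top; 0.14 kg. Origin: centre of its underside. It starts lying flat on the near half of the ware board, or is absent
- sample_stand: fixed wooden stand: foot board 130 by 320 by 18 mm, two posts, and on top a level bar 24 mm square, 370 mm long (along own y), its axis at own x = 0, 160 mm up. From its front face (own x = -12 mm) four J-hooks of 6 mm wire stick out along own -x, at own y = -135, -45, 45, 135 mm: level to x = -80 mm, then turned up, the tip at x = -92 mm, its top 15 mm above the wire's axis. Origin: at bench level
- hook1 (a point): point on the axis of the level wire of hook 1 (counted towards own +y), midway along its throat, 36 mm in front of the bar's face and 47 mm behind the outside of the turned-up tip. x along the wire towards the bar, z up. The hook's end is 18 mm tall over all, so it passes level through a tile's hole; a tile that hangs has its hole's centre 12 mm below the wire's axis
- hook2 (a point): point on the axis of the level wire of hook 2 (counted towards own +y), midway along its throat, 36 mm in front of the bar's face and 47 mm behind the outside of the turned-up tip. x along the wire towards the bar, z up. The hook's end is 18 mm tall over all, so it passes level through a tile's hole; a tile that hangs has its hole's centre 12 mm below the wire's axis
- hook3 (a point): point on the axis of the level wire of hook 3 (counted towards own +y), midway along its throat, 36 mm in front of the bar's face and 47 mm behind the outside of the turned-up tip. x along the wire towards the bar, z up. The hook's end is 18 mm tall over all, so it passes level through a tile's hole; a tile that hangs has its hole's centre 12 mm below the wire's axis
- hook4 (a point): point on the axis of the level wire of hook 4 (counted towards own +y), midway along its throat, 36 mm in front of the bar's face and 47 mm behind the outside of the turned-up tip. x along the wire towards the bar, z up. The hook's end is 18 mm tall over all, so it passes level through a tile's hole; a tile that hangs has its hole's centre 12 mm below the wire's axis
- old_tile_a: a tile already hanging on hook1, of the same form as those on the board: plate 74 by 130 by 10 mm (own y, z, x), foot 56 mm deep, 30 mm hole 100 mm above the underside; one of old_tile_a and old_tile_b is there and the other is absent. Leave it hanging. Origin: centre of the foot's underside
- old_tile_b: a tile already hanging on hook3, of the same form as those on the board: plate 74 by 130 by 10 mm (own y, z, x), foot 56 mm deep, 30 mm hole 100 mm above the underside; one of old_tile_a and old_tile_b is there and the other is absent. Leave it hanging. Origin: centre of the foot's underside
- drawer (a joint): opening of the cabinet's only drawer in m: 0 shut, 0.18 fully out; it slides along the cabinet's own -x, with about 1 N of friction, and stays where it is left. It starts shut or a little open
- drawer_handle (a point): middle of the drawer's steel bar handle, moving with the drawer: 120 mm long, under 12 mm thick, 35 mm in front of the drawer's face, with room for a finger behind. Axes as the cabinet's: x to its back. The drawer's inner floor lies 30 mm below, from x = 56 to 271 mm and y = -119 to 119 mm, its walls 46 mm high; out by d (m), it is free of the cabinet above up to x = d + 0.05
- cabinet: the fixed small dark wooden cabinet, 260 mm deep (own x), 280 mm wide (own y), 90 mm high; its drawer front faces own -x. Origin: middle of the lower edge of its front
- mug: thick cream beer mug, 86 mm across, 130 mm high, with a handle at own +y; a bystander. Origin: centre of its foot
- jug: small brown glazed jug, 105 mm across, 170 mm high; a bystander. Origin: centre of its foot
Not all that is in view belongs to the job. What is shaped like the tile2 but purple is not meant.

How it is judged:
By the outcome, as a careful person would: the job done as asked, in the order asked, and still so for the second after the job is handed in, with the robot touching nothing.
Of tile1, tile2, tile3 only 2 to 3 are there at a start; the rules pass over those that are not, and their reading is None.
Of bar1, bar2, bar3 only 2 to 3 are there at a start; the rules pass over those that are not, and their reading is None.
Of old_tile_a, old_tile_b only 1 to 1 are there at a start; the rules pass over those that are not, and their reading is None.
At some moment in a run one of bar1, bar2, bar3 may be knocked a few centimetres aside while the robot is not near it.
It also fails if it takes over 210 s, if anything falls off the work surface, if the arm or the gripper's body presses on something with over 40 N, if the wrist force passes 120 N, or if a joint passes its speed limit or range.

## Working session

There is one attempt and no reset: what is moved stays moved. The work goes in short steps, Python scripts to look and compute and a shell command to move; the robot and the scene stay as the last step left them, time stands still between calls to the robot, and variables do not carry over. Pictures are saved under pics/ and viewed, about 12 in all and at most 16, crops included, and the job is handed in when it is done.

```bash
ls; mkdir -p pics; python3 - <<'E'
from workcell import telemetry, cams
import cv2
print(telemetry.state())
for n in("scene","top"):
    f=cams.grab_frame(n); cv2.imwrite(f"pics/{n}0.png",f["pixels"][:,:,::-1]); print(n,f["mtx"],f["rvec"],f["tvec"])
E
```

```text
pics
{'time_s': 0.0, 'qpos': array([ 7.37385732e+01,  1.83511406e+01,  8.97072346e+01, -1.39322733e-03,
        7.20435997e+01, -1.14483737e+00]), 'qvel': array([ 0.09190052, -0.02709339,  0.08916713,  0.04497538,  0.05515473,
        0.04629477]), 'effort': array([-9.47315275e-04, -4.12453401e+01, -2.31962532e+01,  7.24399835e-02,
        4.58160380e-02, -1.56273081e-04]), 'ee_pos': array([149.81397285, 554.64966736, 235.11965323]), 'ee_rot': array([-1.79898019e+02, -7.13106023e-04,  1.64883841e+02]), 'force': array([-0.35182225,  0.12496778,  0.42874503]), 'torque': array([ 0.03278004, -0.03016695,  0.02658635]), 'gripper_width': 91.43557367996948}
scene [[498.12537813   0.         317.88166908]
 [  0.         498.12537813 239.74394594]
 [  0.           0.           1.        ]] [ 1.45432227  2.18998428 -0.81470517] [ 255.76251776 -294.73434624 1546.78278379]
top [[569.44230184   0.         330.13920979]
 [  0.         569.44230184 254.34653057]
 [  0.           0.           1.        ]] [ 2.18353982 -2.19800066  0.08148676] [ -18.26047882  585.77831321 1517.09098171]
```

View pics/scene0.png

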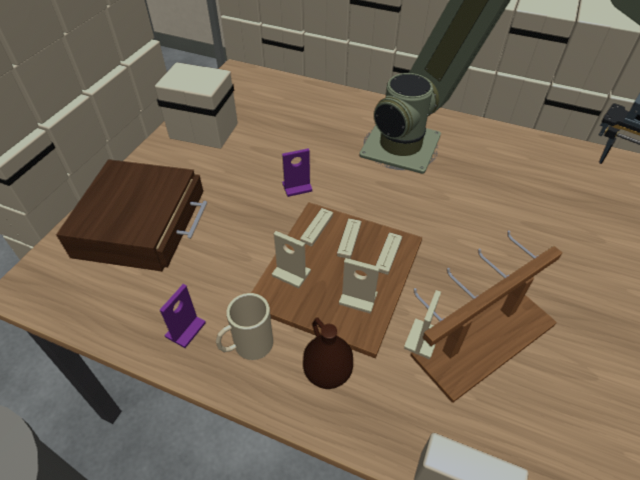

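View pics/top0.png

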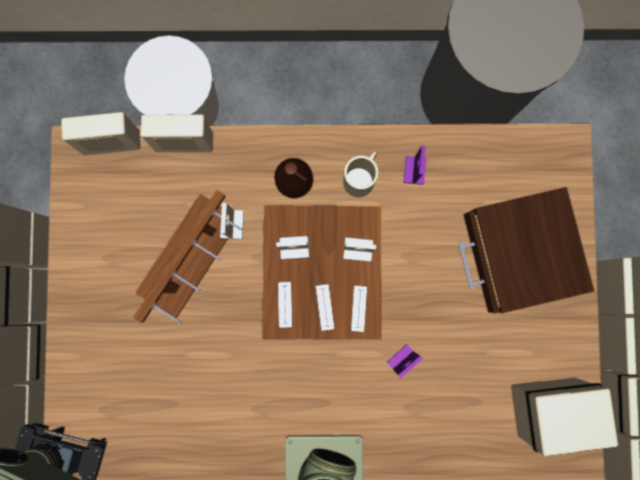

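The scene view shows three bars, two cream tiles (291,260 and 360,285), a tile on one end hook of the stand, the cabinet with its drawer slightly open, and two purple decoys. The top view has bars at about (285,305), (325,307) and (359,309), tiles at (293,247) and (359,249), and the handle at about (467,265). Next I'll make a zoomed mosaic of the stand and cabinet, and run the masks.

```bash
cat > h.py <<'E'
import numpy as np, cv2
from workcell import telemetry, cams
def grab(n):
    f=cams.grab_frame(n); R=cv2.Rodrigues(f["rvec"])[0]
    return dict(im=f["pixels"],K=f["mtx"],R=R,t=np.array(f["tvec"]).ravel(),rv=f["rvec"])
def ray(c,uv):
    d=c["R"].T@np.linalg.inv(c["K"])@np.array([uv[0],uv[1],1.]); return -c["R"].T@c["t"], d/np.linalg.norm(d)
def onz(c,uv,z):
    o,d=ray(c,uv); return o+d*(z-o[2])/d[2]
def tri(c1,u1,c2,u2):
    o1,d1=ray(c1,u1);o2,d2=ray(c2,u2)
    s=np.linalg.lstsq(np.c_[d1,-d2],o2-o1,rcond=None)[0]
    a,b=o1+s[0]*d1,o2+s[1]*d2; return (a+b)/2,np.linalg.norm(a-b)
def proj(c,p): return cv2.projectPoints(np.float64(p).reshape(-1,3),np.float64(c["rv"]),c["t"],c["K"],None)[0].reshape(-1,2)
def cream(im):
    h=cv2.cvtColor(im,cv2.COLOR_RGB2HSV); return ((h[...,1]<65)&(h[...,2]>120)).astype(np.uint8)*255
def blobs(c,roi,amin=60):
    m=cream(c["im"]); k=np.zeros_like(m); x0,y0,x1,y1=roi; k[y0:y1,x0:x1]=m[y0:y1,x0:x1]
    return [(cv2.minAreaRect(q),cv2.contourArea(q),q) for q in cv2.findContours(k,cv2.RETR_EXTERNAL,cv2.CHAIN_APPROX_NONE)[0] if cv2.contourArea(q)>amin]
E
python3 - <<'E'
from h import *
np.set_printoptions(precision=1,suppress=True)
t=grab("top");s=grab("scene")
for n,c,roi in(("top",t,(262,205,382,340)),("scene",s,(255,205,425,330))):
    print(n)
    for r,a,q in blobs(c,roi): print(np.array(r[0]),np.array(r[1]),r[2],a, "bar@38:",onz(c,r[0],38))
def crop(c,x0,y0,w,h): return cv2.resize(c["im"][y0:y0+h,x0:x0+w,::-1],(400,300),interpolation=cv2.INTER_CUBIC)
a=np.vstack([np.hstack([crop(t,125,185,160,120).copy()*1,crop(t,450,190,160,120)]),np.hstack([crop(s,405,220,160,120),crop(s,50,150,160,120)])])
cv2.imwrite("pics/mos.png",a)
E
```

```text
top
[358.5 308.3] [13.2 46.2] 3.814074993133545 554.5 bar@38: [440.7 -96.3  38. ]
[324.6 307. ] [46.3 13.6] 82.87498474121094 558.5 bar@38: [444.7  -6.4  38. ]
[284.7 304.5] [45.3 13.6] 88.56790161132812 566.5 bar@38: [452.   99.3  38. ]
[359.1 249.3] [31.4 22.2] 6.340191841125488 521.5 bar@38: [597.5 -99.3  38. ]
[292.  247.3] [22.2 31.7] 85.91438293457031 530.0 bar@38: [603.8  79.7  38. ]
scene
[417.4 325. ] [10.1 11.7] 18.43494987487793 90.0 bar@38: [630.4 221.9  38. ]
[355.9 302.3] [33.8  9.8] 15.945394515991211 292.0 bar@38: [627.   78.9  38. ]
[262.  310.5] [33. 14.] 90.0 111.5 bar@38: [ 728.3 -105.8   38. ]
[287.6 276.3] [31.1  9.5] 24.227745056152344 250.0 bar@38: [620.8 -93.5  38. ]
[372.6 248.7] [49.2 40.7] 15.255120277404785 630.5 bar@38: [463.4  63.   38. ]
[288.9 238.3] [32.3  4.8] 22.61986541748047 114.0 bar@38: [ 512.5 -140.6   38. ]
[348.9 236.9] [14.  37.7] 16.927513122558594 459.5 bar@38: [450.  -4.  38.]
[316.3 225.4] [12.7 39.8] 34.69515609741211 437.5 bar@38: [445.6 -94.5  38. ]
```

View pics/mos.png

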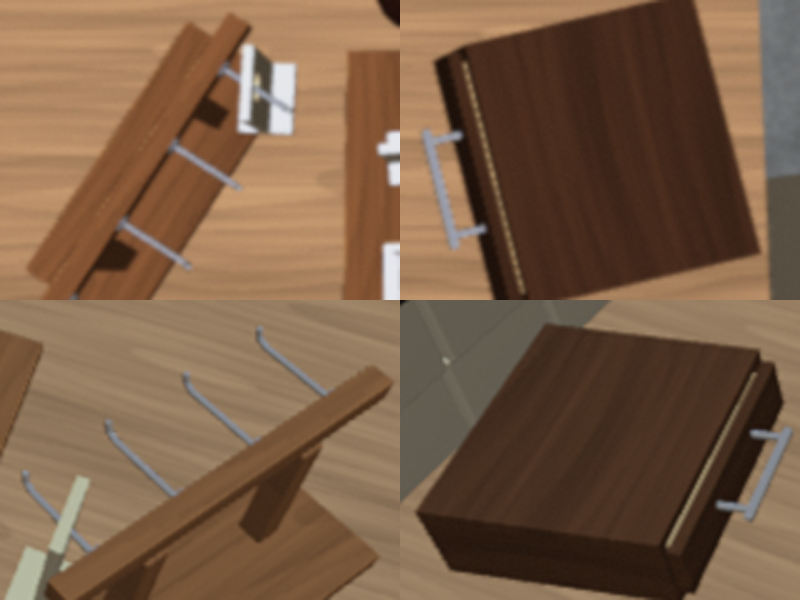

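The mosaic shows four hooks, with the old tile on the far-end hook (hook1). The drawer is open by about 15 mm. Hook and handle pixels are read off, so I'll triangulate.

```bash
python3 - <<'E'
from h import *
np.set_printoptions(precision=1,suppress=True)
t=grab("top");s=grab("scene")
T=lambda x,y:(125+x/2.5,185+y/2.5); S=lambda x,y:(405+x/2.5,220+(y-300)/2.5)
TC=lambda x,y:(450+(x-400)/2.5,190+y/2.5); SC=lambda x,y:(50+(x-400)/2.5,150+(y-300)/2.5)
P={}
for n,a,b in(("h1base",T(225,72),S(90,550)),("h2base",T(175,147),S(175,495)),("h3base",T(122,224),S(255,442)),
 ("h1tip",T(293,108),S(25,476)),("h2tip",T(238,187),S(109,426)),("h3tip",T(189,267),S(186,378)),("h4tip",(181,321),S(260,329)),
 ("barfar",T(233,13),S(48,585)),
 ("hnd_far",TC(428,132),SC(749,517)),("hnd_near",TC(454,247),SC(788,432)),
 ("c_ff",TC(465,50),SC(665,545)),("c_fn",TC(523,295),SC(757,352)),("c_bf",TC(693,0),SC(417,513)),("c_bn",TC(760,252),SC(545,323))):
    p,e=tri(t,a,s,b); P[n]=p; print(n,p,"gap %.1f"%e)
an=lambda v:np.degrees(np.arctan2(v[1],v[0]))
print("hook dirs",[an(P[f"h{i}base"]-P[f"h{i}tip"]) for i in(1,2,3)], "row",an(P["h4tip"]-P["h1tip"])-90, np.linalg.norm(P["h4tip"]-P["h1tip"]))
print("cab x dir",an(P["hnd_far"]-P["hnd_near"])-90,an(P["c_ff"]-P["c_fn"])-90,an(P["c_bf"]-P["c_ff"]),an(P["c_bn"]-P["c_fn"]))
# bars: match top and scene centres
for a,b in(((358.5,308.3),(316.3,225.4)),((324.6,307),(348.9,236.9))): print("bar",tri(t,a,s,b))
for r,a,q in blobs(t,(262,275,382,340)):
    b=cv2.boxPoints(r); w=np.array([onz(t,k,38)[:2] for k in b]); e=[w[1]-w[0],w[2]-w[1]]; e.sort(key=np.linalg.norm)
    print("bar",w.mean(0),np.linalg.norm(e[0]),np.linalg.norm(e[1]),"yaw",an(e[1])%180)
E
```

```text
h1base [678.5 262.8 155.8] gap 0.9
h2base [604.3 311.8 157.6] gap 2.5
h3base [529.  361.8 160.3] gap 1.8
h1tip [640.5 196.4 167.5] gap 6.1
h2tip [564.  248.1 166.2] gap 2.3
h3tip [486.5 296.  163.9] gap 3.2
h4tip [416.5 342.1 174. ] gap 6.7
barfar [734.  245.8 179.4] gap 9.1
hnd_far [ 611.2 -368.4   46.8] gap 4.8
hnd_near [ 489.8 -395.8   43.3] gap 1.2
c_ff [ 693.9 -401.1   79.5] gap 5.3
c_fn [ 440.5 -452.6   95.6] gap 0.3
c_bf [ 748.1 -647.4   72.7] gap 0.5
c_bn [ 482.3 -700.5   86.9] gap 1.4
hook dirs [np.float64(60.1645306702866), np.float64(57.70930794658244), np.float64(57.12297850585903)] row 56.963859381684614 267.1993520459885
cab x dir -77.30024606315307 -78.50360613415677 -77.58832543034998 -80.4418094550264
bar (array([440.5, -96.6,  31.8]), np.float64(0.15648278213860783))
bar (array([444.4,  -6.1,  31.3]), np.float64(0.5904464452411338))
bar [440.9 -96.2] 35.012520456779164 122.06976930646793 yaw 175.63114337325686
bar [444.8  -6.1] 35.88227168169331 122.16792121249671 yaw 6.538916602454208
bar [452.2  99.8] 34.515583472976836 118.80353579114204 yaw 179.87221309210219
```

Bar centres and yaws agree between the two views. The triangulated bar tops come out at about 32 mm against 38 mm from the text, to be checked on contact. The cabinet x direction is about -77.5° and the stand yaw about 57°. I'll go above the handle now, translating first and turning afterwards.

```bash
cat >> h.py <<'E'
def togo(x,y,z,yaw=None):
    s=telemetry.state(); p=s["ee_pos"]; w=np.radians(s["ee_rot"][2]); c,q=np.cos(w),np.sin(w)
    d=np.array([x,y,z])-p
    print("at",np.round(p,1),"rot",np.round(s["ee_rot"],1),"q6 %.0f"%s["qpos"][5],"grip %.1f"%s["gripper_width"],"t %.1f"%s["time_s"],"F",np.round(s["force"],1))
    print("  go x %.2f y %.2f z %.2f cm"%((c*d[0]+q*d[1])/10,(q*d[0]-c*d[1])/10,-d[2]/10), "" if yaw is None else "yaw %.2f units"%(-((yaw-s["ee_rot"][2]+180)%360-180)/5))
    if yaw is not None:
        w=np.radians(yaw); c,q=np.cos(w),np.sin(w); print("  after turning: x %.2f y %.2f z %.2f"%((c*d[0]+q*d[1])/10,(q*d[0]-c*d[1])/10,-d[2]/10))
E
python3 -m inch '[{"z":-3.2},{"z":-3.2},{"x":-2.52,"y":-3.2},{"x":-2.52,"y":-3.2},{"x":-2.52,"y":-3.2},{"x":-2.52,"y":-3.2},{"x":-2.52,"y":-3.2},{"x":-2.52,"y":-3.2},{"x":-2.52,"y":-3.2},{"x":-2.52,"y":-3.2},{"x":-2.52,"y":-3.2},{"x":-2.52,"y":-3.2}]'
python3 -m inch '[{"x":-2.52,"y":-3.2},{"x":-2.52,"y":-3.2},{"x":-2.52,"y":-3.2},{"x":-2.52,"y":-3.2},{"x":-2.52,"y":-3.2},{"x":-2.52,"y":-3.2},{"x":-2.52,"y":-3.2},{"x":-2.52,"y":-3.2},{"x":-2.52,"y":-3.2},{"x":-2.52,"y":-3.2},{"yaw":1},{"yaw":1}]'
python3 -m inch '[{"yaw":1},{"yaw":1},{"yaw":1},{"yaw":1},{"yaw":1},{"yaw":1},{"yaw":1},{"yaw":1},{"yaw":1},{"yaw":1},{"yaw":1},{"yaw":1}]'
python3 -m inch '[{"yaw":1},{"yaw":1},{"yaw":1},{"yaw":1},{"yaw":1},{"yaw":1},{"yaw":1},{"yaw":1},{"yaw":1},{"yaw":1},{"yaw":1},{"yaw":1}]'
python3 -c "
from h import *
togo(550,-382,300,12.5)
c=grab('wrist'); cv2.imwrite('pics/w1.png',c['im'][:,:,::-1]); print(-c['R'].T@c['t'],c['R'][2])"
```

```text
at [149.9 555.  235.7] rot [-180.     0.   164.9] q6 -1 grip 91.4 t 0.3 F [ 0.4 -0.2 -0.3]
  go x -63.06 y -80.03 z -6.43 cm yaw 30.48 units
  after turning: x 18.78 y 100.14 z -6.43
[ 70.02042997 577.02027491 385.6617774 ] [ 0.2886361  -0.07772656 -0.95427867]invalid input
invalid input
invalid input
invalid input
```

View pics/w1.png

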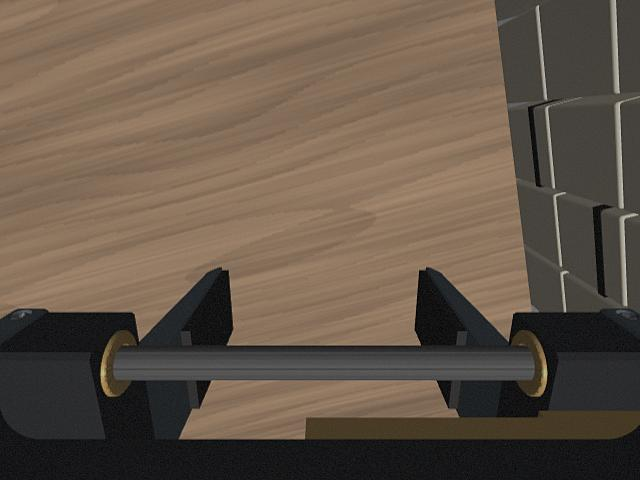

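All calls were refused and nothing moved. The wrist view shows only bench and open fingers, and that camera looks ahead of the tool's -x side. I'll try a row with all the keys.

```bash
python3 -m inch '[{"x":0,"y":0,"z":-3.2,"yaw":0,"gripper":1},{"x":0,"y":0,"z":-3.2,"yaw":0,"gripper":1}]' ; python3 -m inch '[{"x":-2.52,"y":-3.2,"z":0,"yaw":0,"gripper":1}]' 20
```

```text
time_s: 0.52
ee_pos: [149.6, 554.0, 298.7]
ee_rot: [-179.7, -0.0, 164.9]
force: [1.0, 0.9, 1.8]
gripper_width: 91.5
time_s: 0.6
ee_pos: [165.7, 525.1, 305.8]
ee_rot: [179.1, -0.1, 165.1]
force: [1.9, -0.1, 0.6]
gripper_width: 91.2
```

```bash

python3 -m inch '[{"x":-2.52,"y":-3.2,"z":0,"yaw":0,"gripper":1},{"x":-2.52,"y":-3.2,"z":0,"yaw":0,"gripper":1},{"x":-2.52,"y":-3.2,"z":0,"yaw":0,"gripper":1},{"x":-2.52,"y":-3.2,"z":0,"yaw":0,"gripper":1},{"x":-2.52,"y":-3.2,"z":0,"yaw":0,"gripper":1},{"x":-2.52,"y":-3.2,"z":0,"yaw":0,"gripper":1},{"x":-2.52,"y":-3.2,"z":0,"yaw":0,"gripper":1},{"x":-2.52,"y":-3.2,"z":0,"yaw":0,"gripper":1},{"x":-2.52,"y":-3.2,"z":0,"yaw":0,"gripper":1},{"x":-2.52,"y":-3.2,"z":0,"yaw":0,"gripper":1},{"x":-2.52,"y":-3.2,"z":0,"yaw":0,"gripper":1},{"x":-2.52,"y":-3.2,"z":0,"yaw":0,"gripper":1}]'
python3 -m inch '[{"x":-2.52,"y":-3.2,"z":0,"yaw":0,"gripper":1},{"x":-2.52,"y":-3.2,"z":0,"yaw":0,"gripper":1},{"x":-2.52,"y":-3.2,"z":0,"yaw":0,"gripper":1},{"x":-2.52,"y":-3.2,"z":0,"yaw":0,"gripper":1},{"x":-2.52,"y":-3.2,"z":0,"yaw":0,"gripper":1},{"x":-2.52,"y":-3.2,"z":0,"yaw":0,"gripper":1},{"x":-2.52,"y":-3.2,"z":0,"yaw":0,"gripper":1},{"x":-2.52,"y":-3.2,"z":0,"yaw":0,"gripper":1},{"x":0,"y":0,"z":0,"yaw":1,"gripper":1},{"x":0,"y":0,"z":0,"yaw":1,"gripper":1},{"x":0,"y":0,"z":0,"yaw":1,"gripper":1},{"x":0,"y":0,"z":0,"yaw":1,"gripper":1}]'
python3 -m inch '[{"x":0,"y":0,"z":0,"yaw":1,"gripper":1},{"x":0,"y":0,"z":0,"yaw":1,"gripper":1},{"x":0,"y":0,"z":0,"yaw":1,"gripper":1},{"x":0,"y":0,"z":0,"yaw":1,"gripper":1},{"x":0,"y":0,"z":0,"yaw":1,"gripper":1},{"x":0,"y":0,"z":0,"yaw":1,"gripper":1},{"x":0,"y":0,"z":0,"yaw":1,"gripper":1},{"x":0,"y":0,"z":0,"yaw":1,"gripper":1},{"x":0,"y":0,"z":0,"yaw":1,"gripper":1},{"x":0,"y":0,"z":0,"yaw":1,"gripper":1},{"x":0,"y":0,"z":0,"yaw":1,"gripper":1},{"x":0,"y":0,"z":0,"yaw":1,"gripper":1}]'
python3 -m inch '[{"x":0,"y":0,"z":0,"yaw":1,"gripper":1},{"x":0,"y":0,"z":0,"yaw":1,"gripper":1},{"x":0,"y":0,"z":0,"yaw":1,"gripper":1},{"x":0,"y":0,"z":0,"yaw":1,"gripper":1},{"x":0,"y":0,"z":0,"yaw":1,"gripper":1},{"x":0,"y":0,"z":0,"yaw":1,"gripper":1},{"x":0,"y":0,"z":0,"yaw":1,"gripper":1},{"x":0,"y":0,"z":0,"yaw":1,"gripper":1},{"x":0,"y":0,"z":0,"yaw":1,"gripper":1},{"x":0,"y":0,"z":0,"yaw":1,"gripper":1},{"x":0,"y":0,"z":0,"yaw":1,"gripper":1},{"x":0,"y":0,"z":0,"yaw":1,"gripper":1}]'
python3 -c "
from h import *
togo(550,-382,300,12.5)
c=grab('wrist'); cv2.imwrite('pics/w1.png',c['im'][:,:,::-1]); print(-c['R'].T@c['t'],c['R'][2], proj(c,[[611,-368,45],[490,-396,45]]))"
```

```text
time_s: 1.6
ee_pos: [357.8, 66.1, 300.3]
ee_rot: [180.0, 0.1, 164.9]
force: [1.1, -0.3, -0.4]
gripper_width: 91.6
time_s: 2.6
ee_pos: [485.6, -232.0, 299.6]
ee_rot: [180.0, -0.0, 144.6]
force: [0.5, -0.2, 0.1]
gripper_width: 91.2
time_s: 3.6
ee_pos: [485.5, -231.6, 299.9]
ee_rot: [-180.0, -0.0, 84.6]
force: [-0.0, -1.1, -0.4]
gripper_width: 91.0
time_s: 4.6
ee_pos: [485.6, -231.6, 299.9]
ee_rot: [-180.0, -0.0, 24.6]
force: [0.4, -0.1, 0.4]
gripper_width: 91.4
at [ 485.6 -231.6  299.9] rot [-180.    -0.    24.6] q6 39 grip 91.4 t 4.6 F [ 0.4 -0.1  0.4]
  go x -0.41 y 16.36 z -0.01 cm yaw 2.43 units
  after turning: x 3.04 y 16.08 z -0.01
[ 564.8263631  -196.38803969  449.86616196] [-0.26994591 -0.12365305 -0.95490268] [[492.88904099 149.95271776]
 [456.55910692 260.30844395]]
```

View pics/w1.png

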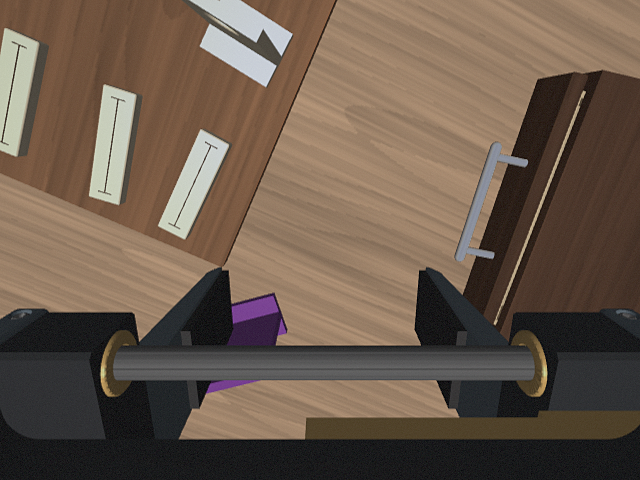

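The wrist view shows the handle from (495,147) to (460,257), with my prediction only 3 px off. Bars are at (13,92), (115,143) and (194,184). Refining the numbers.

```bash
python3 - <<'E'
from h import *
np.set_printoptions(precision=1,suppress=True)
c=grab("wrist");t=grab("top");s=grab("scene")
an=lambda v:np.degrees(np.arctan2(v[1],v[0]))
a,b=[onz(c,u,45) for u in((495,147),(460,257))]; print(a,b,an(a-b)-90,(a+b)/2)
for u,v,w in(((495,147),(461.2,242.8),(189.6,236.8)),((460,257),(471.6,288.8),(205.2,202.8))): print(tri(c,u,t,v),tri(c,u,s,w))
for r,ar,q in blobs(c,(0,0,300,262),1000):
    B=cv2.boxPoints(r); w=np.array([onz(c,k,38)[:2] for k in B]); e=[w[1]-w[0],w[2]-w[1]]; e.sort(key=np.linalg.norm)
    print(r[0],"bar",w.mean(0),np.linalg.norm(e[0]),np.linalg.norm(e[1]),"yaw",an(e[1])%180)
print(tri(c,(115,143),t,(324.6,307)),tri(c,(194,184),t,(358.5,308.3)))
togo(550,-382,120,12.5)
E
```

```text
[ 614.1 -368.8   45. ] [ 494.7 -397.6   45. ] -76.45379652935655 [ 554.4 -383.2   45. ]
(array([ 614.4, -373.4,   34.5]), np.float64(2.0006093778637517)) (array([ 613.1, -365. ,   50.7]), np.float64(2.610621244765503))
(array([ 492. , -398.8,   39.5]), np.float64(4.556654403202097)) (array([ 495.2, -392.7,   50.3]), np.float64(4.069739493127187))
(192.35311889648438, 184.43179321289062) bar [443.5 -95.1] 33.422585644603934 120.22512198469796 yaw 174.41185596615952
(111.04913330078125, 144.93063354492188) bar [447.3  -4.7] 33.62827666109139 124.11818231760952 yaw 5.884350123018459
(10.577360153198242, 92.92076110839844) bar [455.1 101.3] 34.23790279650385 126.53611349213382 yaw 179.88201425165096
(236.83172607421875, 55.45819091796875) bar [584.7 -94.7] 23.519209549464414 74.94201967132551 yaw 84.65159943400997
(239.83822631835938, 18.602943420410156) bar [615.9 -86.3] 28.36356303283263 96.96849997169299 yaw 85.90465396193474
(array([447.6,  -4.6,  27.9]), np.float64(7.309490476751838)) (array([442. , -95.4,  26.6]), np.float64(4.437515228203997))
at [ 485.6 -231.6  299.9] rot [-180.   -0.   25.] q6 38 grip 91.4 t 4.8 F [ 0.  -1.  -0.9]
  go x -0.52 y 16.35 z 17.99 cm yaw 2.50 units
  after turning: x 3.04 y 16.08 z 17.99
```

```bash

python3 -m inch '[{"x":0,"y":0,"z":0,"yaw":1,"gripper":-0.38},{"x":0,"y":0,"z":0,"yaw":1,"gripper":-0.38},{"x":0,"y":0,"z":0,"yaw":0.35,"gripper":-0.38},{"x":0.79,"y":4.05,"z":0,"yaw":0,"gripper":-0.38},{"x":0.79,"y":4.05,"z":0,"yaw":0,"gripper":-0.38},{"x":0.79,"y":4.05,"z":0,"yaw":0,"gripper":-0.38},{"x":0.79,"y":4.05,"z":0,"yaw":0,"gripper":-0.38},{"x":0,"y":0,"z":4,"yaw":0,"gripper":-0.38},{"x":0,"y":0,"z":4,"yaw":0,"gripper":-0.38},{"x":0,"y":0,"z":4,"yaw":0,"gripper":-0.38},{"x":0,"y":0,"z":2,"yaw":0,"gripper":-0.38},{"x":0,"y":0,"z":0,"yaw":0,"gripper":-0.38}]'
python3 -c "
from h import *
togo(553,-383,50,13)
c=grab('wrist'); cv2.imwrite('pics/w2.png',c['im'][:,:,::-1])"
```

```text
time_s: 5.8
ee_pos: [550.3, -380.3, 153.4]
ee_rot: [-179.5, 0.5, 13.2]
force: [-0.7, 1.1, -0.9]
gripper_width: 28.1
at [ 550.3 -380.3  153.4] rot [-179.5    0.5   13.2] q6 41 grip 28.1 t 5.8 F [-0.7  1.1 -0.9]
  go x 0.20 y 0.32 z 10.34 cm yaw 0.04 units
  after turning: x 0.20 y 0.32 z 10.34
```

View pics/w2.png

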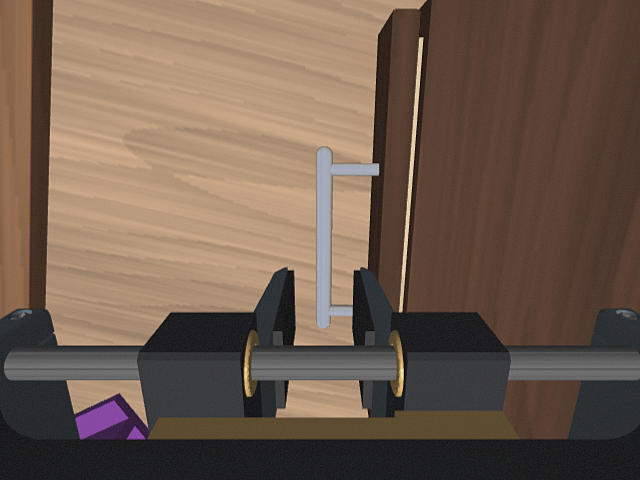

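The handle (x≈323) sits centred between the fingers (294 to 354) and parallel to them. I'll go down, grip and pull.

```bash

python3 -m inch '[{"x":0,"y":0,"z":3.3,"yaw":0,"gripper":-0.38},{"x":0,"y":0,"z":3.3,"yaw":0,"gripper":-0.38},{"x":0,"y":0,"z":2.4,"yaw":0,"gripper":-0.38},{"x":0,"y":0,"z":1.3,"yaw":0,"gripper":-0.38},{"x":0,"y":0,"z":0,"yaw":0,"gripper":-1},{"x":0,"y":0,"z":0,"yaw":0,"gripper":-1},{"x":0,"y":0,"z":0,"yaw":0,"gripper":-1},{"x":0,"y":0,"z":0,"yaw":0,"gripper":-1}]' 25
python3 -m inch '[{"x":0,"y":-1.5,"z":0,"yaw":0,"gripper":-1},{"x":0,"y":-1.5,"z":0,"yaw":0,"gripper":-1},{"x":0,"y":-1.5,"z":0,"yaw":0,"gripper":-1},{"x":0,"y":-1.5,"z":0,"yaw":0,"gripper":-1},{"x":0,"y":-1.5,"z":0,"yaw":0,"gripper":-1},{"x":0,"y":-1.5,"z":0,"yaw":0,"gripper":-1},{"x":0,"y":-1.5,"z":0,"yaw":0,"gripper":-1},{"x":0,"y":-1.5,"z":0,"yaw":0,"gripper":-1},{"x":0,"y":-1.5,"z":0,"yaw":0,"gripper":-1},{"x":0,"y":-1.5,"z":0,"yaw":0,"gripper":-1}]'
```

```text
time_s: 6.52
ee_pos: [553.8, -380.3, 59.0]
ee_rot: [-179.8, -0.1, 13.1]
force: [-0.1, 6.9, -0.7]
gripper_width: 10.2
time_s: 7.35
ee_pos: [520.7, -235.7, 58.9]
ee_rot: [179.8, -0.3, 13.1]
force: [2.7, -0.4, 5.5]
gripper_width: 10.3
```

```bash

python3 -m inch '[{"x":0,"y":-0.6,"z":0,"yaw":0,"gripper":-1},{"x":0,"y":-0.6,"z":0,"yaw":0,"gripper":-1},{"x":0,"y":0,"z":0,"yaw":0,"gripper":-1},{"x":0,"y":0,"z":0,"yaw":0,"gripper":-1}]'
python3 -m inch '[{"x":0,"y":-0.4,"z":0,"yaw":0,"gripper":-1},{"x":0,"y":0,"z":0,"yaw":0,"gripper":-1},{"x":0,"y":0,"z":0,"yaw":0,"gripper":-1}]'
```

```text
time_s: 7.68
ee_pos: [517.9, -223.3, 58.9]
ee_rot: [179.9, -0.2, 13.2]
force: [2.4, 1.5, 7.1]
gripper_width: 10.2
time_s: 7.93
ee_pos: [517.1, -219.7, 59.0]
ee_rot: [179.9, -0.2, 13.1]
force: [2.6, 1.1, 7.9]
gripper_width: 10.3
```

```bash

python3 -m inch '[{"x":0,"y":-0.6,"z":0,"yaw":0,"gripper":-1},{"x":0,"y":0,"z":0,"yaw":0,"gripper":-1},{"x":0,"y":0,"z":0,"yaw":0,"gripper":-1}]'
python3 -m inch '[{"x":0,"y":0,"z":0,"yaw":0,"gripper":-0.4},{"x":0,"y":0,"z":0,"yaw":0,"gripper":-0.4},{"x":0,"y":0,"z":0,"yaw":0,"gripper":-0.4},{"x":0,"y":0,"z":-3,"yaw":0,"gripper":-0.4},{"x":0,"y":0,"z":-4,"yaw":0,"gripper":-0.4},{"x":0,"y":0,"z":-4,"yaw":0,"gripper":1},{"x":0,"y":0,"z":-4,"yaw":0,"gripper":1},{"x":0,"y":0,"z":-4,"yaw":0,"gripper":1},{"x":0,"y":0,"z":0,"yaw":0,"gripper":1},{"x":0,"y":0,"z":0,"yaw":0,"gripper":1},{"x":0,"y":0,"z":0,"yaw":0,"gripper":1}]'
python3 - <<'E'
from h import *
togo(443,-95.5,260,180)
a=grab("top"); b=grab("wrist")
cv2.imwrite("pics/m2.png",np.hstack([cv2.resize(x["im"],(400,300)) for x in(b,)]+[cv2.resize(a["im"][200:350,380:580],(400,300))])[:,:,::-1])
E
```

```text
time_s: 8.18
ee_pos: [515.7, -213.9, 58.9]
ee_rot: [179.9, -0.2, 13.1]
force: [2.5, 1.1, 7.0]
gripper_width: 10.5
time_s: 9.1
ee_pos: [513.2, -214.3, 245.9]
ee_rot: [-179.9, 0.1, 13.1]
force: [-0.2, 0.3, -0.2]
gripper_width: 64.7
at [ 513.2 -214.3  245.9] rot [-1.799e+02  1.000e-01  1.310e+01] q6 53 grip 64.7 t 9.1 F [-0.2  0.3 -0.2]
  go x -4.14 y -13.17 z -1.41 cm yaw -33.37 units
  after turning: x 7.02 y 11.88 z -1.41
```

View pics/m2.png

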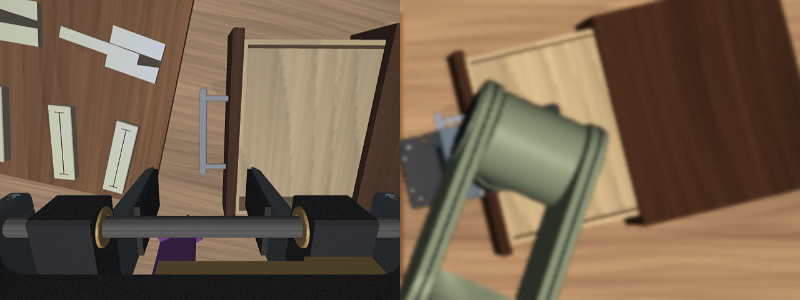

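The drawer is wide open and clear of the cabinet, and the bars haven't moved. I'll turn to the first bar (the one nearest the drawer), then check from above.

```bash

python3 -m inch '[{"x":0,"y":0,"z":0,"yaw":-1,"gripper":1},{"x":0,"y":0,"z":0,"yaw":-1,"gripper":1},{"x":0,"y":0,"z":0,"yaw":-1,"gripper":1},{"x":0,"y":0,"z":0,"yaw":-1,"gripper":1},{"x":0,"y":0,"z":0,"yaw":-1,"gripper":1},{"x":0,"y":0,"z":0,"yaw":-1,"gripper":1},{"x":0,"y":0,"z":0,"yaw":-1,"gripper":1},{"x":0,"y":0,"z":0,"yaw":-1,"gripper":1},{"x":0,"y":0,"z":0,"yaw":-1,"gripper":1},{"x":0,"y":0,"z":0,"yaw":-1,"gripper":1},{"x":0,"y":0,"z":0,"yaw":-1,"gripper":1},{"x":0,"y":0,"z":0,"yaw":-1,"gripper":1}]' >/dev/null
python3 -m inch '[{"x":0,"y":0,"z":0,"yaw":-1,"gripper":1},{"x":0,"y":0,"z":0,"yaw":-1,"gripper":1},{"x":0,"y":0,"z":0,"yaw":-1,"gripper":1},{"x":0,"y":0,"z":0,"yaw":-1,"gripper":1},{"x":0,"y":0,"z":0,"yaw":-1,"gripper":1},{"x":0,"y":0,"z":0,"yaw":-1,"gripper":1},{"x":0,"y":0,"z":0,"yaw":-1,"gripper":1},{"x":0,"y":0,"z":0,"yaw":-1,"gripper":1},{"x":0,"y":0,"z":0,"yaw":-1,"gripper":1},{"x":0,"y":0,"z":0,"yaw":-1,"gripper":1},{"x":0,"y":0,"z":0,"yaw":-1,"gripper":1},{"x":0,"y":0,"z":0,"yaw":-1,"gripper":1}]' >/dev/null
python3 -m inch '[{"x":0,"y":0,"z":0,"yaw":-1,"gripper":1},{"x":0,"y":0,"z":0,"yaw":-1,"gripper":1},{"x":0,"y":0,"z":0,"yaw":-1,"gripper":1},{"x":0,"y":0,"z":0,"yaw":-1,"gripper":1},{"x":0,"y":0,"z":0,"yaw":-1,"gripper":1},{"x":0,"y":0,"z":0,"yaw":-1,"gripper":1},{"x":0,"y":0,"z":0,"yaw":-1,"gripper":1},{"x":0,"y":0,"z":0,"yaw":-1,"gripper":1},{"x":0,"y":0,"z":0,"yaw":-0.4,"gripper":1},{"x":0,"y":0,"z":0,"yaw":0,"gripper":1},{"x":2.05,"y":2.8,"z":0,"yaw":0,"gripper":1},{"x":2.05,"y":2.8,"z":0,"yaw":0,"gripper":1}]' >/dev/null
python3 -m inch '[{"x":2.05,"y":2.8,"z":0,"yaw":0,"gripper":1},{"x":2.05,"y":2.8,"z":0,"yaw":0,"gripper":1},{"x":0,"y":0,"z":0,"yaw":0,"gripper":1},{"x":0,"y":0,"z":0,"yaw":0,"gripper":1}]'
cat > bars.py <<'E'
from h import *
np.set_printoptions(precision=1,suppress=True)
an=lambda v:np.degrees(np.arctan2(v[1],v[0]))
def bars(n,roi,amin):
    c=grab(n)
    for r,ar,q in blobs(c,roi,amin):
        w=np.array([onz(c,k,38)[:2] for k in cv2.boxPoints(r)]); e=[w[1]-w[0],w[2]-w[1]]; e.sort(key=np.linalg.norm)
        print(n,r[0],"bar",w.mean(0),np.linalg.norm(e[0]),np.linalg.norm(e[1]),"yaw",an(e[1])%180)
    return c
E
python3 - <<'E'
from bars import *
c=bars("wrist",(0,0,640,310),1500); bars("top",(262,275,382,340),200)
cv2.imwrite("pics/w3.png",c["im"][:,:,::-1]); togo(442.5,-95.5,48,175)
E
```

```text
time_s: 12.53
ee_pos: [440.9, -95.1, 246.3]
ee_rot: [180.0, -0.1, 175.2]
force: [0.7, 0.1, -0.2]
gripper_width: 91.2
wrist (322.4999694824219, 209.49996948242188) bar [443.4 -96. ] 32.028594516752 119.02908181789975 yaw 175.95773587470237
wrist (416.86993408203125, 205.58998107910156) bar [447.2  -5.2] 33.102747526398325 121.34261800528805 yaw 8.025429713688528
wrist (529.0680541992188, 204.50308227539062) bar [455.3 101.5] 33.72053253404833 123.93842330795671 yaw 1.0023902197984853
top (369.8823547363281, 315.5293884277344) bar [ 421.4 -126.2] 78.8153438730395 83.59645710641135 yaw 166.85700300700793
top (324.1955261230469, 307.03125) bar [444.8  -5.3] 35.71076513065852 122.1684802601366 yaw 5.481920545692134
top (284.6873779296875, 304.49530029296875) bar [452.2  99.3] 36.22547426146479 119.51209576394204 yaw 1.3052340156446292
at [442.3 -96.6 246.5] rot [-180.    -0.   175.1] q6 -99 grip 91.2 t 12.6 F [ 0.7 -0.7 -0.1]
  go x -0.01 y 0.11 z 19.85 cm yaw 0.02 units
  after turning: x -0.01 y 0.11 z 19.85
```

View pics/w3.png

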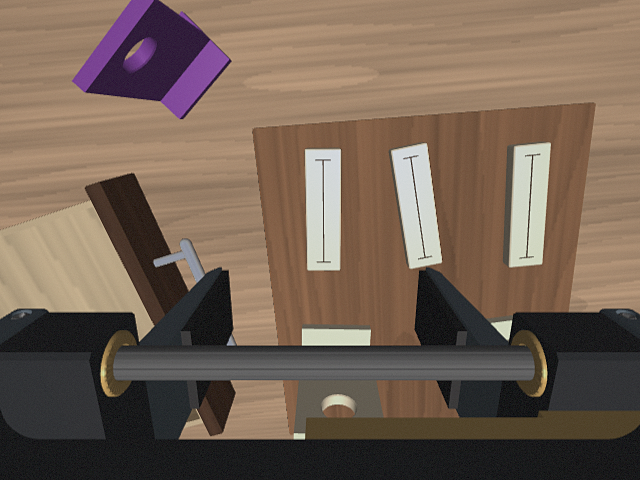

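The wrist view shows bar3 straight under the tool (323,210) and square to it, with the other bars clear of the fingers. Going down to grasp.

```bash

python3 -m inch '[{"x":0,"y":0,"z":4,"yaw":0,"gripper":1},{"x":0,"y":0,"z":4,"yaw":0,"gripper":1},{"x":0,"y":0,"z":4,"yaw":0,"gripper":1},{"x":0,"y":0,"z":4,"yaw":0,"gripper":1},{"x":0,"y":0,"z":2.5,"yaw":0,"gripper":1},{"x":0,"y":0,"z":1.3,"yaw":0,"gripper":1},{"x":0,"y":0,"z":0,"yaw":0,"gripper":1},{"x":0,"y":0,"z":0,"yaw":0,"gripper":1}]' 25
python3 -m inch '[{"x":0,"y":0,"z":0,"yaw":0,"gripper":-1},{"x":0,"y":0,"z":0,"yaw":0,"gripper":-1},{"x":0,"y":0,"z":0,"yaw":0,"gripper":-1},{"x":0,"y":0,"z":0,"yaw":0,"gripper":-1},{"x":0,"y":0,"z":0,"yaw":0,"gripper":-1},{"x":0,"y":0,"z":0,"yaw":0,"gripper":-1}]' 25
python3 -m inch '[{"x":0,"y":0,"z":-1.5,"yaw":0,"gripper":-1},{"x":0,"y":0,"z":-3.5,"yaw":0,"gripper":-1},{"x":0,"y":0,"z":-4,"yaw":0,"gripper":-1},{"x":0,"y":0,"z":-4,"yaw":0,"gripper":-1},{"x":0,"y":0,"z":-3,"yaw":0,"gripper":-1},{"x":0,"y":0,"z":0,"yaw":0,"gripper":-1},{"x":0,"y":0,"z":0,"yaw":0,"gripper":-1}]' 25
python3 -c "
from h import *
for p in((620,-336),(547,-353),(474,-370)): togo(*p,200,103)"
```

```text
time_s: 13.3
ee_pos: [442.3, -97.1, 47.8]
ee_rot: [180.0, -0.1, 175.0]
force: [-0.7, -1.4, -0.3]
gripper_width: 91.2
time_s: 13.8
ee_pos: [442.0, -96.1, 49.2]
ee_rot: [-180.0, 0.0, 175.1]
force: [-0.3, 0.7, 0.1]
gripper_width: 54.1
time_s: 14.38
ee_pos: [442.7, -96.3, 210.6]
ee_rot: [-180.0, 0.3, 175.1]
force: [-0.5, 0.6, -0.2]
gripper_width: 7.4
at [442.7 -96.3 210.6] rot [-180.     0.3  175.1] q6 -99 grip 7.4 t 14.4 F [-0.5  0.6 -0.2]
  go x -19.70 y -22.38 z 1.06 cm yaw 14.43 units
  after turning: x -27.35 y 11.89 z 1.06
at [442.7 -96.3 210.6] rot [-180.     0.3  175.1] q6 -99 grip 7.4 t 14.4 F [-0.5  0.6 -0.2]
  go x -12.57 y -24.70 z 1.06 cm yaw 14.43 units
  after turning: x -27.36 y 4.39 z 1.06
at [442.7 -96.3 210.6] rot [-180.     0.3  175.1] q6 -99 grip 7.4 t 14.4 F [-0.5  0.6 -0.2]
  go x -5.44 y -27.01 z 1.06 cm yaw 14.43 units
  after turning: x -27.38 y -3.11 z 1.06
```

The fingers close at about 75 mm/s, so I lifted too early and the bar was never touched. I'll re-open to 55 mm, go down again and allow more time.

```bash

python3 -m inch '[{"x":0,"y":0,"z":0,"yaw":0,"gripper":0.25},{"x":0,"y":0,"z":0,"yaw":0,"gripper":0.25},{"x":0,"y":0,"z":0,"yaw":0,"gripper":0.25},{"x":0,"y":0,"z":0,"yaw":0,"gripper":0.25},{"x":0,"y":0,"z":0,"yaw":0,"gripper":0.25},{"x":0,"y":0,"z":0,"yaw":0,"gripper":0.25},{"x":0,"y":0,"z":0,"yaw":0,"gripper":0.25},{"x":0,"y":0,"z":0,"yaw":0,"gripper":0.25}]' 25
python3 -c "
from bars import *
bars('wrist',(0,0,640,310),1500); togo(443,-96,48,175.5)"
```

```text
time_s: 15.05
ee_pos: [441.9, -96.1, 208.8]
ee_rot: [180.0, -0.0, 175.1]
force: [0.1, -0.1, 0.1]
gripper_width: 55.9
wrist (323.0, 217.0) bar [443.  -96.4] 32.789501091093086 119.54184314062587 yaw 176.0126883707161
wrist (428.489990234375, 212.92999267578125) bar [447.1  -4.9] 33.28430278873519 121.36847690912818 yaw 8.504640206544389
wrist (552.9263916015625, 211.46524047851562) bar [455.1 101.6] 33.87094898762477 123.68148368829331 yaw 1.085697458755817
at [441.9 -96.2 208.9] rot [180.   -0.  175.1] q6 -99 grip 56.8 t 15.1 F [ 0.2 -0.6  0.6]
  go x -0.11 y 0.02 z 16.09 cm yaw -0.07 units
  after turning: x -0.11 y 0.02 z 16.09
```

```bash

python3 -m inch '[{"x":-0.1,"y":0,"z":4,"yaw":-0.1,"gripper":0.25},{"x":0,"y":0,"z":4,"yaw":0,"gripper":0.25},{"x":0,"y":0,"z":4,"yaw":0,"gripper":0.25},{"x":0,"y":0,"z":2.8,"yaw":0,"gripper":0.25},{"x":0,"y":0,"z":1.3,"yaw":0,"gripper":0.25},{"x":0,"y":0,"z":0,"yaw":0,"gripper":0.25},{"x":0,"y":0,"z":0,"yaw":0,"gripper":-1},{"x":0,"y":0,"z":0,"yaw":0,"gripper":-1},{"x":0,"y":0,"z":0,"yaw":0,"gripper":-1},{"x":0,"y":0,"z":0,"yaw":0,"gripper":-1},{"x":0,"y":0,"z":0,"yaw":0,"gripper":-1},{"x":0,"y":0,"z":0,"yaw":0,"gripper":-1}]' 25
python3 -m inch '[{"x":0,"y":0,"z":0,"yaw":0,"gripper":-1},{"x":0,"y":0,"z":0,"yaw":0,"gripper":-1},{"x":0,"y":0,"z":-1,"yaw":0,"gripper":-1},{"x":0,"y":0,"z":-2,"yaw":0,"gripper":-1},{"x":0,"y":0,"z":-4,"yaw":0,"gripper":-1},{"x":0,"y":0,"z":-4,"yaw":0,"gripper":-1},{"x":0,"y":0,"z":-3,"yaw":0,"gripper":-1},{"x":0,"y":0,"z":0,"yaw":0,"gripper":-1},{"x":0,"y":0,"z":0,"yaw":0,"gripper":-1}]' 25
```

```text
time_s: 16.1
ee_pos: [443.3, -96.3, 48.4]
ee_rot: [-180.0, 0.1, 175.6]
force: [1.2, 0.5, 2.4]
gripper_width: 33.9
time_s: 16.85
ee_pos: [443.4, -96.4, 189.1]
ee_rot: [-180.0, 0.2, 175.6]
force: [0.5, 0.1, -2.6]
gripper_width: 34.0
```

```bash

python3 -m inch '[{"x":0,"y":0,"z":0,"yaw":1,"gripper":-1},{"x":0,"y":0,"z":0,"yaw":1,"gripper":-1},{"x":0,"y":0,"z":0,"yaw":1,"gripper":-1},{"x":0,"y":0,"z":0,"yaw":1,"gripper":-1},{"x":0,"y":0,"z":0,"yaw":1,"gripper":-1},{"x":0,"y":0,"z":0,"yaw":1,"gripper":-1},{"x":0,"y":0,"z":0,"yaw":1,"gripper":-1},{"x":0,"y":0,"z":0,"yaw":1,"gripper":-1},{"x":0,"y":0,"z":0,"yaw":1,"gripper":-1},{"x":0,"y":0,"z":0,"yaw":1,"gripper":-1},{"x":0,"y":0,"z":0,"yaw":1,"gripper":-1},{"x":0,"y":0,"z":0,"yaw":1,"gripper":-1}]' >/dev/null
python3 -m inch '[{"x":0,"y":0,"z":0,"yaw":1,"gripper":-1},{"x":0,"y":0,"z":0,"yaw":1,"gripper":-1},{"x":0,"y":0,"z":0,"yaw":0.5,"gripper":-1},{"x":-3.41,"y":1.475,"z":0,"yaw":0,"gripper":-1},{"x":-3.41,"y":1.475,"z":0,"yaw":0,"gripper":-1},{"x":-3.41,"y":1.475,"z":0,"yaw":0,"gripper":-1},{"x":-3.41,"y":1.475,"z":0,"yaw":0,"gripper":-1},{"x":-3.41,"y":1.475,"z":0,"yaw":0,"gripper":-1},{"x":-3.41,"y":1.475,"z":0,"yaw":0,"gripper":-1},{"x":-3.41,"y":1.475,"z":0,"yaw":0,"gripper":-1},{"x":-3.41,"y":1.475,"z":0,"yaw":0,"gripper":-1},{"x":0,"y":0,"z":0,"yaw":0,"gripper":-1}]' >/dev/null
python3 - <<'E'
from h import *
np.set_printoptions(precision=1,suppress=True)
togo(620,-336,45,103)
c=grab("wrist"); t=grab("top")
cv2.imwrite("pics/w4.png",np.vstack([c["im"][:,:,::-1]])); cv2.imwrite("pics/t4.png",t["im"][:,:,::-1])
H=np.array([515,-214,0]);u=np.array([.225,-.974,0]);v=np.array([.974,.225,0])
pts={"hndA":H+60*v+[0,0,45],"hndB":H-60*v+[0,0,45],"fl(56,-119)":H+56*u-119*v+[0,0,61],"(56,119)":H+56*u+119*v+[0,0,61],"(230,-119)":H+230*u-119*v+[0,0,61],"(230,119)":H+230*u+119*v+[0,0,61]}
for k,p in pts.items(): print(k,proj(c,p)[0],proj(t,p)[0])
E
```

```text
at [ 621.9 -340.2  182.8] rot [-179.9    0.   103. ] q6 -43 grip 34.0 t 18.9 F [ 0.3  0.  -1.5]
  go x 0.45 y -0.09 z 13.78 cm yaw -0.00 units
  after turning: x 0.45 y -0.09 z 13.78
hndA [296.7  21.3] [397.4 257.9]
hndB [117.6  21.5] [408.3 302. ]
fl(56,-119) [ 31.3 109.2] [435.4 319.1]
(56,119) [384.5 108.9] [413.4 230.9]
(230,-119) [ 80.4 336. ] [499.8 303.6]
(230,119) [374.4 336. ] [477.2 215.7]
```

View pics/w4.png

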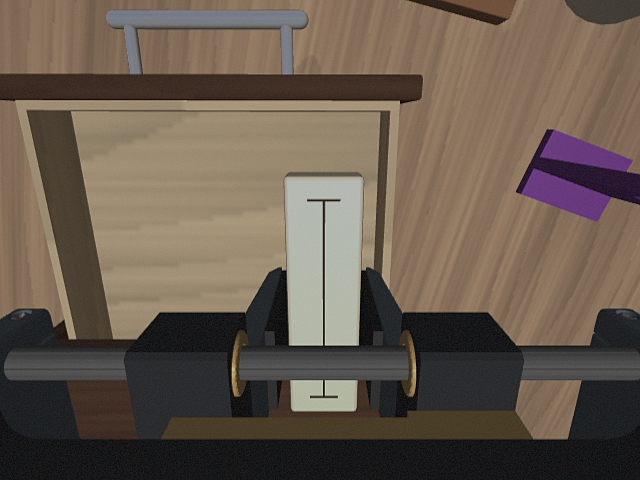

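The bar is held square over the drawer by the right-hand wall. The handle centre (207,18) and wall edges (27 and 388 at row 110) match my drawer frame, with the rim about 6 mm higher than nominal. I'll lower it and watch the force.

```bash

python3 -m inch '[{"x":0.5,"y":0,"z":2,"yaw":0,"gripper":-1},{"x":0.5,"y":0,"z":3,"yaw":0,"gripper":-1},{"x":0,"y":0,"z":3,"yaw":0,"gripper":-1},{"x":0,"y":0,"z":2.5,"yaw":0,"gripper":-1},{"x":0,"y":0,"z":1.5,"yaw":0,"gripper":-1},{"x":0,"y":0,"z":0,"yaw":0,"gripper":-1},{"x":0,"y":0,"z":0,"yaw":0,"gripper":-1},{"x":0,"y":0,"z":0,"yaw":0,"gripper":-1}]' 25
python3 -m inch '[{"x":0,"y":0,"z":0.5,"yaw":0,"gripper":-1},{"x":0,"y":0,"z":0.3,"yaw":0,"gripper":-1},{"x":0,"y":0,"z":0,"yaw":0,"gripper":-1}]' 25
python3 -m inch '[{"x":0,"y":0,"z":0.3,"yaw":0,"gripper":-1},{"x":0,"y":0,"z":0,"yaw":0,"gripper":-1},{"x":0,"y":0,"z":0,"yaw":0,"gripper":-1}]' 25
```

```text
time_s: 19.62
ee_pos: [617.8, -325.0, 68.9]
ee_rot: [179.9, 0.0, 103.2]
force: [0.3, -0.5, -1.1]
gripper_width: 33.6
time_s: 19.87
ee_pos: [617.4, -325.2, 60.0]
ee_rot: [-180.0, -0.0, 103.1]
force: [-0.8, 0.5, -1.6]
gripper_width: 33.9
time_s: 20.12
ee_pos: [617.5, -325.3, 56.8]
ee_rot: [-180.0, -0.0, 103.1]
force: [-0.1, 0.1, -2.0]
gripper_width: 33.7
```

```bash

for i in 1; do python3 -m inch '[{"x":0,"y":0,"z":0.3,"yaw":0,"gripper":-1},{"x":0,"y":0,"z":0.2,"yaw":0,"gripper":-1},{"x":0,"y":0,"z":0,"yaw":0,"gripper":-1},{"x":0,"y":0,"z":0,"yaw":0,"gripper":-1}]' 25; python3 -m inch '[{"x":0,"y":0,"z":0.2,"yaw":0,"gripper":-1},{"x":0,"y":0,"z":0,"yaw":0,"gripper":-1},{"x":0,"y":0,"z":0,"yaw":0,"gripper":-1}]' 25;  python3 -m inch '[{"x":0,"y":0,"z":0.2,"yaw":0,"gripper":-1},{"x":0,"y":0,"z":0,"yaw":0,"gripper":-1},{"x":0,"y":0,"z":0,"yaw":0,"gripper":-1}]' 25; done
```

```text
time_s: 20.45
ee_pos: [617.4, -325.3, 51.6]
ee_rot: [-180.0, -0.0, 103.1]
force: [-0.3, -0.7, -1.4]
gripper_width: 33.7
time_s: 20.7
ee_pos: [617.5, -325.3, 49.8]
ee_rot: [-180.0, -0.0, 103.1]
force: [0.2, -0.2, -1.2]
gripper_width: 33.8
time_s: 20.95
ee_pos: [617.8, -325.6, 48.4]
ee_rot: [180.0, 0.0, 103.1]
force: [0.0, 0.9, 1.9]
gripper_width: 33.9
```

Contact at z≈48.4, so the floor is about 22 mm. I'll release, rise and go to bar2, the slanted one.

```bash

python3 -m inch '[{"x":0,"y":0,"z":0,"yaw":0,"gripper":0},{"x":0,"y":0,"z":0,"yaw":0,"gripper":0},{"x":0,"y":0,"z":0,"yaw":0,"gripper":0},{"x":0,"y":0,"z":0,"yaw":0,"gripper":0},{"x":0,"y":0,"z":-2,"yaw":0,"gripper":0},{"x":0,"y":0,"z":-4,"yaw":0,"gripper":0},{"x":0,"y":0,"z":-4,"yaw":0,"gripper":0},{"x":0,"y":0,"z":-4,"yaw":0,"gripper":0},{"x":0,"y":0,"z":-4,"yaw":-1,"gripper":0.3},{"x":0,"y":0,"z":0,"yaw":-1,"gripper":0.3},{"x":0,"y":0,"z":0,"yaw":-1,"gripper":0.3},{"x":0,"y":0,"z":0,"yaw":-1,"gripper":0.3}]' 25
python3 -m inch '[{"x":0,"y":0,"z":0,"yaw":-1,"gripper":0.3},{"x":0,"y":0,"z":0,"yaw":-1,"gripper":0.3},{"x":0,"y":0,"z":0,"yaw":-1,"gripper":0.3},{"x":0,"y":0,"z":0,"yaw":-1,"gripper":0.3},{"x":0,"y":0,"z":0,"yaw":-1,"gripper":0.3},{"x":0,"y":0,"z":0,"yaw":-1,"gripper":0.3},{"x":0,"y":0,"z":0,"yaw":-1,"gripper":0.3},{"x":0,"y":0,"z":0,"yaw":-1,"gripper":0.3},{"x":0,"y":0,"z":0,"yaw":-1,"gripper":0.3},{"x":0,"y":0,"z":0,"yaw":-1,"gripper":0.3},{"x":0,"y":0,"z":0,"yaw":-1,"gripper":0.3},{"x":0,"y":0,"z":0,"yaw":-1,"gripper":0.3}]' >/dev/null
python3 -m inch '[{"x":0,"y":0,"z":0,"yaw":-0.8,"gripper":0.3},{"x":1.454,"y":3.77,"z":0,"yaw":0,"gripper":0.3},{"x":1.454,"y":3.77,"z":0,"yaw":0,"gripper":0.3},{"x":1.454,"y":3.77,"z":0,"yaw":0,"gripper":0.3},{"x":1.454,"y":3.77,"z":0,"yaw":0,"gripper":0.3},{"x":1.454,"y":3.77,"z":0,"yaw":0,"gripper":0.3},{"x":1.454,"y":3.77,"z":0,"yaw":0,"gripper":0.3},{"x":1.454,"y":3.77,"z":0,"yaw":0,"gripper":0.3},{"x":1.454,"y":3.77,"z":0,"yaw":0,"gripper":0.3},{"x":1.454,"y":3.77,"z":0,"yaw":0,"gripper":0.3},{"x":0,"y":0,"z":0,"yaw":0,"gripper":0.3},{"x":0,"y":0,"z":0,"yaw":0,"gripper":0.3}]'
python3 -c "
from bars import *
bars('wrist',(0,0,640,310),1500); bars('top',(262,275,382,340),200); togo(447,-5,48,187)"
```

```text
time_s: 21.95
ee_pos: [617.7, -325.4, 229.1]
ee_rot: [179.9, 0.1, 123.4]
force: [0.5, -0.8, -0.9]
gripper_width: 58.9
time_s: 23.95
ee_pos: [444.8, -3.6, 228.4]
ee_rot: [-180.0, 0.1, -172.7]
force: [0.4, -0.5, 0.1]
gripper_width: 59.1
wrist (433.37860107421875, 234.05126953125) bar [453.9 100. ] 33.39496486439628 119.81093362566386 yaw 179.40913384353004
wrist (321.5, 213.0) bar [447.4  -5.4] 32.149045690348444 120.3818975965935 yaw 6.428474626019039
top (322.947998046875, 314.8735656738281) bar [424.   -1.9] 82.42953581775161 117.2444896040463 yaw 88.01715764495557
top (284.5, 304.5) bar [452.2  99.8] 34.515583472976836 118.80353579114204 yaw 179.87221309210219
at [446.1  -5.3 228.2] rot [-180.     0.1 -172.8] q6 -99 grip 59.3 t 24.1 F [ 0.3 -0.4  0.3]
  go x -0.09 y 0.02 z 18.02 cm yaw 0.03 units
  after turning: x -0.09 y 0.02 z 18.02
```

```bash

python3 -m inch '[{"x":-0.1,"y":0,"z":4,"yaw":0.1,"gripper":0.3},{"x":0,"y":0,"z":4,"yaw":0,"gripper":0.3},{"x":0,"y":0,"z":4,"yaw":0,"gripper":0.3},{"x":0,"y":0,"z":4,"yaw":0,"gripper":0.3},{"x":0,"y":0,"z":2,"yaw":0,"gripper":0.3},{"x":0,"y":0,"z":0,"yaw":0,"gripper":0.3},{"x":0,"y":0,"z":0,"yaw":0,"gripper":-1},{"x":0,"y":0,"z":0,"yaw":0,"gripper":-1},{"x":0,"y":0,"z":0,"yaw":0,"gripper":-1},{"x":0,"y":0,"z":0,"yaw":0,"gripper":-1},{"x":0,"y":0,"z":0,"yaw":0,"gripper":-1},{"x":0,"y":0,"z":0,"yaw":0,"gripper":-1}]' 25
python3 -m inch '[{"x":0,"y":0,"z":0,"yaw":0,"gripper":-1},{"x":0,"y":0,"z":0,"yaw":0,"gripper":-1},{"x":0,"y":0,"z":-1,"yaw":0,"gripper":-1},{"x":0,"y":0,"z":-2,"yaw":0,"gripper":-1},{"x":0,"y":0,"z":-4,"yaw":0,"gripper":-1},{"x":0,"y":0,"z":-4,"yaw":0,"gripper":-1},{"x":0,"y":0,"z":-3,"yaw":0,"gripper":-1},{"x":0,"y":0,"z":0,"yaw":0,"gripper":-1},{"x":0,"y":0,"z":0,"yaw":0,"gripper":-1}]' 25
python3 -c "
from h import *
togo(545.5,-346,200,103)"
```

```text
time_s: 25.05
ee_pos: [446.6, -4.9, 48.0]
ee_rot: [-180.0, 0.0, -173.4]
force: [0.0, -0.7, -0.1]
gripper_width: 33.9
time_s: 25.8
ee_pos: [447.3, -4.7, 189.4]
ee_rot: [-180.0, 0.2, -173.4]
force: [-0.7, -0.4, -1.4]
gripper_width: 34.1
at [447.3  -4.7 189.4] rot [-180.     0.2 -173.4] q6 -99 grip 34.1 t 25.8 F [-0.7 -0.4 -1.4]
  go x -5.81 y -35.04 z -1.06 cm yaw 16.73 units
  after turning: x -35.46 y 1.90 z -1.06
```

```bash

python3 -m inch '[{"x":0,"y":0,"z":0,"yaw":1,"gripper":-1},{"x":0,"y":0,"z":0,"yaw":1,"gripper":-1},{"x":0,"y":0,"z":0,"yaw":1,"gripper":-1},{"x":0,"y":0,"z":0,"yaw":1,"gripper":-1},{"x":0,"y":0,"z":0,"yaw":1,"gripper":-1},{"x":0,"y":0,"z":0,"yaw":1,"gripper":-1},{"x":0,"y":0,"z":0,"yaw":1,"gripper":-1},{"x":0,"y":0,"z":0,"yaw":1,"gripper":-1},{"x":0,"y":0,"z":0,"yaw":1,"gripper":-1},{"x":0,"y":0,"z":0,"yaw":1,"gripper":-1},{"x":0,"y":0,"z":0,"yaw":1,"gripper":-1},{"x":0,"y":0,"z":0,"yaw":1,"gripper":-1}]' >/dev/null
python3 -m inch '[{"x":0,"y":0,"z":0,"yaw":1,"gripper":-1},{"x":0,"y":0,"z":0,"yaw":1,"gripper":-1},{"x":0,"y":0,"z":0,"yaw":1,"gripper":-1},{"x":0,"y":0,"z":0,"yaw":1,"gripper":-1},{"x":0,"y":0,"z":0,"yaw":0.75,"gripper":-1},{"x":-3.94,"y":0.21,"z":0,"yaw":0,"gripper":-1},{"x":-3.94,"y":0.21,"z":0,"yaw":0,"gripper":-1},{"x":-3.94,"y":0.21,"z":0,"yaw":0,"gripper":-1},{"x":-3.94,"y":0.21,"z":0,"yaw":0,"gripper":-1},{"x":-3.94,"y":0.21,"z":0,"yaw":0,"gripper":-1},{"x":-3.94,"y":0.21,"z":0,"yaw":0,"gripper":-1},{"x":-3.94,"y":0.21,"z":0,"yaw":0,"gripper":-1}]' >/dev/null
python3 -m inch '[{"x":-3.94,"y":0.21,"z":0,"yaw":0,"gripper":-1},{"x":-3.94,"y":0.21,"z":0,"yaw":0,"gripper":-1},{"x":0,"y":0,"z":0,"yaw":0,"gripper":-1},{"x":0,"y":0,"z":0,"yaw":0,"gripper":-1},{"x":0,"y":0,"z":0,"yaw":0,"gripper":-1}]' >/dev/null
python3 - <<'E'
from bars import *
togo(545.5,-346,55,103.1); c=bars("wrist",(0,0,640,300),1500); cv2.imwrite("pics/w5.png",c["im"][:,:,::-1])
E
```

```text
at [ 542.9 -345.3  185.4] rot [-179.8   -0.2  102.9] q6 -46 grip 33.8 t 28.2 F [-0.8  0.4 -1. ]
  go x -0.12 y 0.24 z 13.04 cm yaw -0.05 units
  after turning: x -0.12 y 0.24 z 13.04
wrist (322.9999694824219, 237.99996948242188) bar [ 546.5 -354.4] 60.54866058719065 104.18475991555707 yaw 101.12417585270605
wrist (421.5277099609375, 220.00152587890625) bar [ 620.5 -323. ] 33.30985634447132 121.1226099301166 yaw 103.12703335629253
wrist (327.5, 65.0) bar [ 520.4 -225.6] 40.80730342719132 136.42023227045215 yaw 12.836788404679684
```

View pics/w5.png

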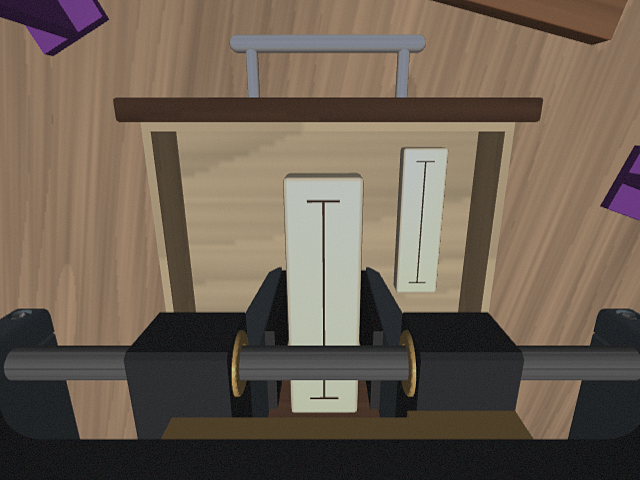

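The first bar lies flat in the drawer at (421,220), and the second is held centred with ample room. Lowering it.

```bash

python3 -m inch '[{"x":0,"y":0.1,"z":3,"yaw":0,"gripper":-1},{"x":0,"y":0,"z":3.5,"yaw":0,"gripper":-1},{"x":0,"y":0,"z":3,"yaw":0,"gripper":-1},{"x":0,"y":0,"z":2,"yaw":0,"gripper":-1},{"x":0,"y":0,"z":1.3,"yaw":0,"gripper":-1},{"x":0,"y":0,"z":0,"yaw":0,"gripper":-1},{"x":0,"y":0,"z":0,"yaw":0,"gripper":-1},{"x":0,"y":0,"z":0,"yaw":0,"gripper":-1}]' 25
python3 -m inch '[{"x":0,"y":0,"z":0.3,"yaw":0,"gripper":-1},{"x":0,"y":0,"z":0,"yaw":0,"gripper":-1},{"x":0,"y":0,"z":0,"yaw":0,"gripper":-1}]' 25
```

```text
time_s: 28.93
ee_pos: [545.7, -345.6, 61.2]
ee_rot: [179.9, 0.1, 102.9]
force: [0.4, -0.5, -0.5]
gripper_width: 34.1
time_s: 29.18
ee_pos: [545.3, -346.1, 57.7]
ee_rot: [179.9, 0.0, 102.9]
force: [0.6, -0.1, -0.6]
gripper_width: 33.5
```

```bash

python3 -m inch '[{"x":0,"y":0,"z":0.4,"yaw":0,"gripper":-1},{"x":0,"y":0,"z":0.3,"yaw":0,"gripper":-1},{"x":0,"y":0,"z":0,"yaw":0,"gripper":-1},{"x":0,"y":0,"z":0,"yaw":0,"gripper":-1}]' 25
python3 -m inch '[{"x":0,"y":0,"z":0.2,"yaw":0,"gripper":-1},{"x":0,"y":0,"z":0,"yaw":0,"gripper":-1},{"x":0,"y":0,"z":0,"yaw":0,"gripper":-1}]' 25
python3 -m inch '[{"x":0,"y":0,"z":0.1,"yaw":0,"gripper":-1},{"x":0,"y":0,"z":0,"yaw":0,"gripper":-1},{"x":0,"y":0,"z":0,"yaw":0,"gripper":-1}]' 25
```

```text
time_s: 29.52
ee_pos: [544.8, -345.9, 49.5]
ee_rot: [-180.0, -0.0, 102.9]
force: [0.3, -0.7, -1.2]
gripper_width: 33.6
time_s: 29.77
ee_pos: [545.2, -346.2, 48.1]
ee_rot: [180.0, 0.0, 102.9]
force: [0.4, -0.4, -0.7]
gripper_width: 33.6
time_s: 30.02
ee_pos: [545.3, -346.4, 48.0]
ee_rot: [180.0, 0.1, 102.9]
force: [-1.3, 0.4, 4.0]
gripper_width: 33.5
```

```bash

python3 -m inch '[{"x":0,"y":0,"z":0,"yaw":0,"gripper":0},{"x":0,"y":0,"z":0,"yaw":0,"gripper":0},{"x":0,"y":0,"z":0,"yaw":0,"gripper":0},{"x":0,"y":0,"z":0,"yaw":0,"gripper":0},{"x":0,"y":0,"z":-2,"yaw":0,"gripper":0},{"x":0,"y":0,"z":-4,"yaw":0,"gripper":0},{"x":0,"y":0,"z":-4,"yaw":0,"gripper":0},{"x":0,"y":0,"z":-4,"yaw":0,"gripper":0},{"x":0,"y":0,"z":-4,"yaw":-1,"gripper":0.3},{"x":0,"y":0,"z":0,"yaw":-1,"gripper":0.3},{"x":0,"y":0,"z":0,"yaw":-1,"gripper":0.3},{"x":0,"y":0,"z":0,"yaw":-1,"gripper":0.3}]' 25
python3 -m inch '[{"x":0,"y":0,"z":0,"yaw":-1,"gripper":0.3},{"x":0,"y":0,"z":0,"yaw":-1,"gripper":0.3},{"x":0,"y":0,"z":0,"yaw":-1,"gripper":0.3},{"x":0,"y":0,"z":0,"yaw":-1,"gripper":0.3},{"x":0,"y":0,"z":0,"yaw":-1,"gripper":0.3},{"x":0,"y":0,"z":0,"yaw":-1,"gripper":0.3},{"x":0,"y":0,"z":0,"yaw":-1,"gripper":0.3},{"x":0,"y":0,"z":0,"yaw":-1,"gripper":0.3},{"x":0,"y":0,"z":0,"yaw":-1,"gripper":0.3},{"x":0,"y":0,"z":0,"yaw":-1,"gripper":0.3},{"x":0,"y":0,"z":0,"yaw":-1,"gripper":0.3},{"x":0,"y":0,"z":0,"yaw":-0.4,"gripper":0.3}]' >/dev/null
python3 -m inch '[{"x":0.757,"y":3.724,"z":0,"yaw":0,"gripper":0.3},{"x":0.757,"y":3.724,"z":0,"yaw":0,"gripper":0.3},{"x":0.757,"y":3.724,"z":0,"yaw":0,"gripper":0.3},{"x":0.757,"y":3.724,"z":0,"yaw":0,"gripper":0.3},{"x":0.757,"y":3.724,"z":0,"yaw":0,"gripper":0.3},{"x":0.757,"y":3.724,"z":0,"yaw":0,"gripper":0.3},{"x":0.757,"y":3.724,"z":0,"yaw":0,"gripper":0.3},{"x":0.757,"y":3.724,"z":0,"yaw":0,"gripper":0.3},{"x":0.757,"y":3.724,"z":0,"yaw":0,"gripper":0.3},{"x":0.757,"y":3.724,"z":0,"yaw":0,"gripper":0.3},{"x":0.757,"y":3.724,"z":0,"yaw":0,"gripper":0.3},{"x":0.757,"y":3.724,"z":0,"yaw":0,"gripper":0.3}]' >/dev/null
python3 -m inch '[{"x":0,"y":0,"z":0,"yaw":0,"gripper":0.3},{"x":0,"y":0,"z":0,"yaw":0,"gripper":0.3}]'
python3 -c "
from bars import *
bars('wrist',(0,0,640,310),1500); togo(454.5,100.5,48,180)"
```

```text
time_s: 31.02
ee_pos: [545.2, -346.1, 227.9]
ee_rot: [180.0, 0.1, 123.1]
force: [-0.2, 0.4, -0.1]
gripper_width: 59.1
time_s: 33.18
ee_pos: [454.6, 102.5, 226.9]
ee_rot: [-180.0, 0.0, -179.9]
force: [0.4, -1.6, 0.6]
gripper_width: 59.5
wrist (321.03875732421875, 211.5270538330078) bar [455.  100.3] 32.24529891887635 120.17459031423657 yaw 1.4770855822886748
at [454.9 101.2 226.9] rot [-180.    0. -180.] q6 -79 grip 59.2 t 33.2 F [ 0.2 -0.3  0. ]
  go x 0.04 y -0.07 z 17.89 cm yaw 0.00 units
  after turning: x 0.04 y -0.07 z 17.89
```

```bash

python3 -m inch '[{"x":0,"y":-0.05,"z":4,"yaw":-0.2,"gripper":0.3},{"x":0,"y":0,"z":4,"yaw":0,"gripper":0.3},{"x":0,"y":0,"z":4,"yaw":0,"gripper":0.3},{"x":0,"y":0,"z":4,"yaw":0,"gripper":0.3},{"x":0,"y":0,"z":1.9,"yaw":0,"gripper":0.3},{"x":0,"y":0,"z":0,"yaw":0,"gripper":0.3},{"x":0,"y":0,"z":0,"yaw":0,"gripper":-1},{"x":0,"y":0,"z":0,"yaw":0,"gripper":-1},{"x":0,"y":0,"z":0,"yaw":0,"gripper":-1},{"x":0,"y":0,"z":0,"yaw":0,"gripper":-1},{"x":0,"y":0,"z":0,"yaw":0,"gripper":-1},{"x":0,"y":0,"z":0,"yaw":0,"gripper":-1}]' 25
python3 -m inch '[{"x":0,"y":0,"z":0,"yaw":0,"gripper":-1},{"x":0,"y":0,"z":0,"yaw":0,"gripper":-1},{"x":0,"y":0,"z":-1,"yaw":0,"gripper":-1},{"x":0,"y":0,"z":-2,"yaw":0,"gripper":-1},{"x":0,"y":0,"z":-4,"yaw":0,"gripper":-1},{"x":0,"y":0,"z":-4,"yaw":0,"gripper":-1},{"x":0,"y":0,"z":-3,"yaw":0,"gripper":-1},{"x":0,"y":0,"z":0,"yaw":0,"gripper":-1},{"x":0,"y":0,"z":0,"yaw":0,"gripper":-1}]' 25
python3 -c "
from h import *
togo(472.5,-362.5,200,103)"
```

```text
time_s: 34.23
ee_pos: [455.4, 100.3, 48.2]
ee_rot: [-180.0, 0.1, -179.1]
force: [0.2, -1.7, -0.0]
gripper_width: 33.8
time_s: 34.98
ee_pos: [455.6, 100.9, 189.2]
ee_rot: [179.9, 0.2, -179.1]
force: [-0.0, -0.7, -2.1]
gripper_width: 33.7
at [455.6 100.9 189.2] rot [ 179.9    0.2 -179.1] q6 -80 grip 33.7 t 35.0 F [-0.  -0.7 -2.1]
  go x -0.97 y -46.36 z -1.08 cm yaw 15.58 units
  after turning: x -45.54 y -8.77 z -1.08
```

```bash

python3 -m inch '[{"x":0,"y":0,"z":0,"yaw":1,"gripper":-1},{"x":0,"y":0,"z":0,"yaw":1,"gripper":-1},{"x":0,"y":0,"z":0,"yaw":1,"gripper":-1},{"x":0,"y":0,"z":0,"yaw":1,"gripper":-1},{"x":0,"y":0,"z":0,"yaw":1,"gripper":-1},{"x":0,"y":0,"z":0,"yaw":1,"gripper":-1},{"x":0,"y":0,"z":0,"yaw":1,"gripper":-1},{"x":0,"y":0,"z":0,"yaw":1,"gripper":-1},{"x":0,"y":0,"z":0,"yaw":1,"gripper":-1},{"x":0,"y":0,"z":0,"yaw":1,"gripper":-1},{"x":0,"y":0,"z":0,"yaw":1,"gripper":-1},{"x":0,"y":0,"z":0,"yaw":1,"gripper":-1}]' >/dev/null
python3 -m inch '[{"x":0,"y":0,"z":0,"yaw":1,"gripper":-1},{"x":0,"y":0,"z":0,"yaw":1,"gripper":-1},{"x":0,"y":0,"z":0,"yaw":1,"gripper":-1},{"x":0,"y":0,"z":0,"yaw":0.6,"gripper":-1},{"x":-3.8,"y":-0.733,"z":0,"yaw":0,"gripper":-1},{"x":-3.8,"y":-0.733,"z":0,"yaw":0,"gripper":-1},{"x":-3.8,"y":-0.733,"z":0,"yaw":0,"gripper":-1},{"x":-3.8,"y":-0.733,"z":0,"yaw":0,"gripper":-1},{"x":-3.8,"y":-0.733,"z":0,"yaw":0,"gripper":-1},{"x":-3.8,"y":-0.733,"z":0,"yaw":0,"gripper":-1},{"x":-3.8,"y":-0.733,"z":0,"yaw":0,"gripper":-1},{"x":-3.8,"y":-0.733,"z":0,"yaw":0,"gripper":-1}]' >/dev/null
python3 -m inch '[{"x":-3.8,"y":-0.733,"z":0,"yaw":0,"gripper":-1},{"x":-3.8,"y":-0.733,"z":0,"yaw":0,"gripper":-1},{"x":-3.8,"y":-0.733,"z":0,"yaw":0,"gripper":-1},{"x":-3.8,"y":-0.733,"z":0,"yaw":0,"gripper":-1},{"x":0,"y":0,"z":0,"yaw":0,"gripper":-1},{"x":0,"y":0,"z":0,"yaw":0,"gripper":-1},{"x":0,"y":0,"z":0,"yaw":0,"gripper":-1},{"x":0,"y":0,"z":0,"yaw":0,"gripper":-1}]' >/dev/null
python3 - <<'E'
from bars import *
togo(472.5,-362.5,60,103); bars("wrist",(0,0,640,300),1500)
E
```

```text
at [ 470.4 -362.   186.5] rot [-179.9   -0.2  102.9] q6 -52 grip 34.0 t 37.6 F [ 0.4  0.  -1.4]
  go x -0.10 y 0.19 z 12.65 cm yaw -0.01 units
  after turning: x -0.10 y 0.19 z 12.65
wrist (323.5, 237.5) bar [ 474.8 -371. ] 61.49811262045366 105.36576174642818 yaw 104.68922032792626
wrist (419.29315185546875, 224.98828125) bar [ 548.2 -344.2] 33.426776813031594 120.96768758530803 yaw 103.08118217403182
wrist (512.5999755859375, 219.79998779296875) bar [ 620.2 -323.4] 33.564081681717006 123.72213736133402 yaw 102.39646829078546
wrist (440.0, 65.5) bar [ 526.9 -224.5] 40.730990354609055 136.2145103138542 yaw 12.93337869166099
```

```bash

python3 -m inch '[{"x":0,"y":0.1,"z":3,"yaw":0,"gripper":-1},{"x":0,"y":0,"z":3.5,"yaw":0,"gripper":-1},{"x":0,"y":0,"z":3,"yaw":0,"gripper":-1},{"x":0,"y":0,"z":2,"yaw":0,"gripper":-1},{"x":0,"y":0,"z":1.5,"yaw":0,"gripper":-1},{"x":0,"y":0,"z":0.4,"yaw":0,"gripper":-1},{"x":0,"y":0,"z":0,"yaw":0,"gripper":-1},{"x":0,"y":0,"z":0,"yaw":0,"gripper":-1},{"x":0,"y":0,"z":0,"yaw":0,"gripper":-1}]' 25
python3 -m inch '[{"x":0,"y":0,"z":0.3,"yaw":0,"gripper":-1},{"x":0,"y":0,"z":0,"yaw":0,"gripper":-1},{"x":0,"y":0,"z":0,"yaw":0,"gripper":-1}]' 25
```

```text
time_s: 38.45
ee_pos: [472.9, -363.6, 55.4]
ee_rot: [179.9, 0.1, 102.9]
force: [0.6, 0.2, -1.0]
gripper_width: 33.5
time_s: 38.7
ee_pos: [472.1, -363.5, 51.4]
ee_rot: [180.0, 0.0, 102.9]
force: [-0.3, -0.7, -1.1]
gripper_width: 33.4
```

```bash

python3 -m inch '[{"x":0,"y":0,"z":0.2,"yaw":0,"gripper":-1},{"x":0,"y":0,"z":0.1,"yaw":0,"gripper":-1},{"x":0,"y":0,"z":0,"yaw":0,"gripper":-1},{"x":0,"y":0,"z":0,"yaw":0,"gripper":-1}]' 25
python3 -m inch '[{"x":0,"y":0,"z":0.1,"yaw":0,"gripper":-1},{"x":0,"y":0,"z":0,"yaw":0,"gripper":-1},{"x":0,"y":0,"z":0,"yaw":0,"gripper":-1}]' 25
```

```text
time_s: 39.03
ee_pos: [472.1, -363.6, 48.2]
ee_rot: [180.0, 0.0, 102.9]
force: [-1.5, -0.2, 1.4]
gripper_width: 33.7
time_s: 39.28
ee_pos: [472.2, -364.0, 48.2]
ee_rot: [180.0, 0.1, 102.9]
force: [-2.4, -0.2, 7.4]
gripper_width: 33.8
```

```bash

python3 -m inch '[{"x":0,"y":0,"z":0,"yaw":0,"gripper":0},{"x":0,"y":0,"z":0,"yaw":0,"gripper":0},{"x":0,"y":0,"z":0,"yaw":0,"gripper":0},{"x":0,"y":0,"z":0,"yaw":0,"gripper":0},{"x":0,"y":0,"z":-2,"yaw":0,"gripper":0},{"x":0,"y":0,"z":-4,"yaw":0,"gripper":0},{"x":0,"y":0,"z":-4,"yaw":0,"gripper":0},{"x":0,"y":0,"z":-4,"yaw":0,"gripper":0},{"x":3.39,"y":1.9,"z":0,"yaw":0,"gripper":-0.38},{"x":3.39,"y":1.9,"z":0,"yaw":0,"gripper":-0.38},{"x":3.39,"y":1.9,"z":0,"yaw":0,"gripper":-0.38},{"x":3.39,"y":1.9,"z":0,"yaw":0,"gripper":-0.38}]' 25
python3 -m inch '[{"x":0,"y":0,"z":0,"yaw":1,"gripper":-0.38},{"x":0,"y":0,"z":0,"yaw":1,"gripper":-0.38},{"x":0,"y":0,"z":0,"yaw":1,"gripper":-0.38},{"x":0,"y":0,"z":0,"yaw":1,"gripper":-0.38},{"x":0,"y":0,"z":0,"yaw":1,"gripper":-0.38},{"x":0,"y":0,"z":0,"yaw":1,"gripper":-0.38},{"x":0,"y":0,"z":0,"yaw":1,"gripper":-0.38},{"x":0,"y":0,"z":0,"yaw":1,"gripper":-0.38},{"x":0,"y":0,"z":0,"yaw":1,"gripper":-0.38},{"x":0,"y":0,"z":0,"yaw":1,"gripper":-0.38},{"x":0,"y":0,"z":0,"yaw":1,"gripper":-0.38},{"x":0,"y":0,"z":0,"yaw":1,"gripper":-0.38}]' >/dev/null
python3 -m inch '[{"x":0,"y":0,"z":0,"yaw":1,"gripper":-0.38},{"x":0,"y":0,"z":0,"yaw":1,"gripper":-0.38},{"x":0,"y":0,"z":0,"yaw":1,"gripper":-0.38},{"x":0,"y":0,"z":0,"yaw":1,"gripper":-0.38},{"x":0,"y":0,"z":0,"yaw":1,"gripper":-0.38},{"x":0,"y":0,"z":0,"yaw":1,"gripper":-0.38},{"x":0,"y":0,"z":0,"yaw":0,"gripper":-0.38},{"x":0,"y":0,"z":0,"yaw":0,"gripper":-0.38}]'
python3 - <<'E'
from h import *
togo(515.5,-214,59,13)
c=grab('wrist'); cv2.imwrite('pics/w6.png',c['im'][:,:,::-1])
E
```

```text
time_s: 40.28
ee_pos: [515.9, -212.8, 187.0]
ee_rot: [180.0, 0.0, 102.8]
force: [1.0, -0.3, -0.7]
gripper_width: 28.4
time_s: 41.95
ee_pos: [515.7, -214.2, 186.7]
ee_rot: [-180.0, 0.0, 13.0]
force: [-0.1, -0.1, 0.4]
gripper_width: 28.1
at [ 515.7 -214.2  186.7] rot [-180.    0.   13.] q6 53 grip 28.1 t 42.0 F [-0.1 -0.1  0.4]
  go x -0.02 y -0.02 z 12.77 cm yaw 0.00 units
  after turning: x -0.02 y -0.02 z 12.77
```

View pics/w6.png

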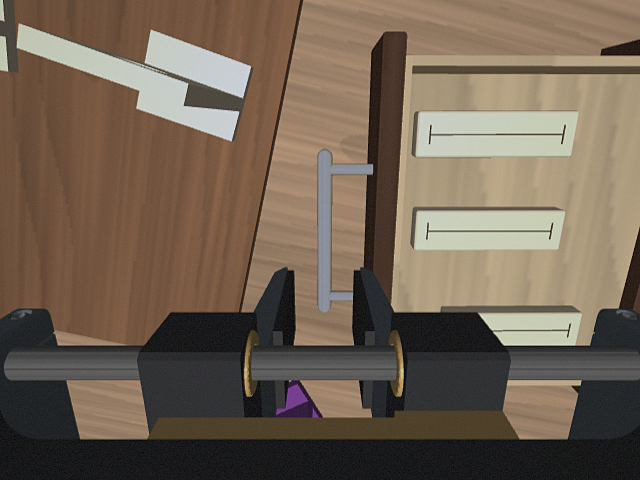

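All three bars lie flat in the drawer and the handle (324) is centred between the fingers. I'll grip it and push shut.

```bash

python3 -m inch '[{"x":0,"y":0,"z":3.5,"yaw":0,"gripper":-0.38},{"x":0,"y":0,"z":3.8,"yaw":0,"gripper":-0.38},{"x":0,"y":0,"z":3.3,"yaw":0,"gripper":-0.38},{"x":0,"y":0,"z":2.1,"yaw":0,"gripper":-0.38},{"x":0,"y":0,"z":0,"yaw":0,"gripper":-0.38},{"x":0,"y":0,"z":0,"yaw":0,"gripper":-1},{"x":0,"y":0,"z":0,"yaw":0,"gripper":-1},{"x":0,"y":0,"z":0,"yaw":0,"gripper":-1},{"x":0,"y":0,"z":0,"yaw":0,"gripper":-1},{"x":0,"y":0,"z":0,"yaw":0,"gripper":-1}]' 25
python3 -m inch '[{"x":0,"y":0.5,"z":0,"yaw":0,"gripper":-1},{"x":0,"y":1.3,"z":0,"yaw":0,"gripper":-1},{"x":0,"y":1.8,"z":0,"yaw":0,"gripper":-1},{"x":0,"y":1.8,"z":0,"yaw":0,"gripper":-1},{"x":0,"y":1.8,"z":0,"yaw":0,"gripper":-1},{"x":0,"y":1.8,"z":0,"yaw":0,"gripper":-1},{"x":0,"y":1.8,"z":0,"yaw":0,"gripper":-1},{"x":0,"y":1.8,"z":0,"yaw":0,"gripper":-1},{"x":0,"y":1.8,"z":0,"yaw":0,"gripper":-1},{"x":0,"y":1.3,"z":0,"yaw":0,"gripper":-1},{"x":0,"y":0.7,"z":0,"yaw":0,"gripper":-1},{"x":0,"y":0.3,"z":0,"yaw":0,"gripper":-1}]'
python3 -m inch '[{"x":0,"y":0.2,"z":0,"yaw":0,"gripper":-1},{"x":0,"y":0.2,"z":0,"yaw":0,"gripper":-1},{"x":0,"y":0,"z":0,"yaw":0,"gripper":-1}]'
python3 -m inch '[{"x":0,"y":0.2,"z":0,"yaw":0,"gripper":-1},{"x":0,"y":0.2,"z":0,"yaw":0,"gripper":-1},{"x":0,"y":0,"z":0,"yaw":0,"gripper":-1}]'
```

```text
time_s: 42.83
ee_pos: [517.2, -214.8, 61.8]
ee_rot: [179.9, -0.2, 12.9]
force: [1.1, 0.4, 4.9]
gripper_width: 10.0
time_s: 43.83
ee_pos: [554.7, -378.8, 61.8]
ee_rot: [179.8, -0.2, 12.8]
force: [1.6, 1.4, 7.0]
gripper_width: 10.7
time_s: 44.08
ee_pos: [555.0, -380.1, 61.9]
ee_rot: [-180.0, -0.2, 12.8]
force: [2.1, 5.6, 7.5]
gripper_width: 10.4
time_s: 44.33
ee_pos: [555.0, -380.2, 61.8]
ee_rot: [-179.5, -0.1, 12.8]
force: [0.1, 13.9, 12.3]
gripper_width: 10.4
```

The push stops with force at the same spot where I first gripped the handle. I need to check whether it is really shut.

```bash

python3 -m inch '[{"x":0,"y":-0.1,"z":0,"yaw":0,"gripper":-0.38},{"x":0,"y":-0.1,"z":0,"yaw":0,"gripper":-0.38},{"x":0,"y":0,"z":0,"yaw":0,"gripper":-0.38},{"x":0,"y":0,"z":0,"yaw":0,"gripper":-0.38},{"x":0,"y":0,"z":-3,"yaw":0,"gripper":-0.38},{"x":0,"y":0,"z":-4,"yaw":0,"gripper":-0.38},{"x":0,"y":0,"z":-4,"yaw":0,"gripper":-0.38},{"x":0,"y":0,"z":0,"yaw":0,"gripper":-0.38},{"x":0,"y":0,"z":0,"yaw":0,"gripper":-0.38}]' 25
python3 - <<'E'
from h import *
togo(555,-380,170,13)
c=grab('wrist'); s=grab('scene')
cv2.imwrite('pics/w7.png',np.vstack([cv2.resize(c['im'][0:240,300:620],(400,300)),cv2.resize(s['im'][150:270,50:210],(400,300))])[:,:,::-1])
E
```

```text
time_s: 45.08
ee_pos: [555.5, -384.3, 173.1]
ee_rot: [179.7, -0.2, 12.9]
force: [-1.0, 1.1, 0.1]
gripper_width: 28.4
at [ 555.5 -384.3  173.1] rot [179.7  -0.2  12.9] q6 41 grip 28.4 t 45.1 F [-1.   1.1  0.1]
  go x 0.05 y -0.43 z 0.31 cm yaw -0.03 units
  after turning: x 0.05 y -0.43 z 0.31
```

View pics/w7.png

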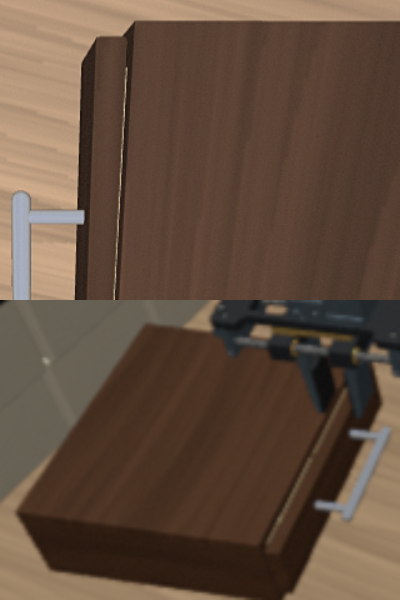

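The gap is smaller than at the start but a sliver remains. I'll re-grip and push harder, with the wrist force kept well under the limit.

```bash

python3 -m inch '[{"x":0,"y":-0.4,"z":3,"yaw":0,"gripper":-0.38},{"x":0,"y":0,"z":3.5,"yaw":0,"gripper":-0.38},{"x":0,"y":0,"z":3,"yaw":0,"gripper":-0.38},{"x":0,"y":0,"z":1.5,"yaw":0,"gripper":-0.38},{"x":0,"y":0,"z":0,"yaw":0,"gripper":-0.38},{"x":0,"y":0,"z":0,"yaw":0,"gripper":-1},{"x":0,"y":0,"z":0,"yaw":0,"gripper":-1},{"x":0,"y":0,"z":0,"yaw":0,"gripper":-1},{"x":0,"y":0,"z":0,"yaw":0,"gripper":-1},{"x":0,"y":0,"z":0,"yaw":0,"gripper":-1}]' 40
python3 -m inch '[{"x":0,"y":0.4,"z":0,"yaw":0,"gripper":-1},{"x":0,"y":0,"z":0,"yaw":0,"gripper":-1},{"x":0,"y":0.3,"z":0,"yaw":0,"gripper":-1},{"x":0,"y":0,"z":0,"yaw":0,"gripper":-1}]' 
python3 -m inch '[{"x":0,"y":0.4,"z":0,"yaw":0,"gripper":-1},{"x":0,"y":0,"z":0,"yaw":0,"gripper":-1},{"x":0,"y":0,"z":0,"yaw":0,"gripper":-1}]'
```

```text
time_s: 46.02
ee_pos: [554.3, -379.6, 61.3]
ee_rot: [179.9, -0.1, 12.9]
force: [1.3, -1.1, 0.3]
gripper_width: 9.7
time_s: 46.35
ee_pos: [554.5, -380.4, 61.2]
ee_rot: [-179.4, 0.0, 12.8]
force: [-2.0, 14.7, 10.6]
gripper_width: 10.3
time_s: 46.6
ee_pos: [554.5, -380.5, 61.2]
ee_rot: [-178.9, 0.1, 12.8]
force: [-2.5, 23.0, 13.2]
gripper_width: 10.4
```

It stops hard at 23 N in the same place, so the drawer is shut. I'll back off, release, and go above the nearer tile with the jaws along its thickness.

```bash

python3 -m inch '[{"x":0,"y":-0.6,"z":0,"yaw":0,"gripper":-1},{"x":0,"y":-0.4,"z":0,"yaw":0,"gripper":-0.38},{"x":0,"y":0,"z":0,"yaw":0,"gripper":-0.38},{"x":0,"y":0,"z":0,"yaw":0,"gripper":-0.38},{"x":0,"y":0,"z":0,"yaw":0,"gripper":-0.38},{"x":0,"y":0,"z":-3,"yaw":0,"gripper":-0.38},{"x":0,"y":0,"z":-4,"yaw":0,"gripper":-0.38},{"x":0,"y":0,"z":-4,"yaw":0,"gripper":-0.38},{"x":0,"y":0,"z":-4,"yaw":0,"gripper":-0.38},{"x":0,"y":0,"z":-4,"yaw":0,"gripper":-0.1},{"x":0,"y":0,"z":-4,"yaw":0,"gripper":-0.1},{"x":0,"y":0,"z":-1,"yaw":0,"gripper":-0.1}]' 25
python3 -m inch '[{"x":1.4,"y":-3.3,"z":0,"yaw":0,"gripper":-0.1},{"x":1.4,"y":-3.3,"z":0,"yaw":0,"gripper":-0.1},{"x":1.4,"y":-3.3,"z":0,"yaw":0,"gripper":-0.1},{"x":1.4,"y":-3.3,"z":0,"yaw":0,"gripper":-0.1},{"x":1.4,"y":-3.3,"z":0,"yaw":0,"gripper":-0.1},{"x":1.4,"y":-3.3,"z":0,"yaw":0,"gripper":-0.1},{"x":1.4,"y":-3.3,"z":0,"yaw":0,"gripper":-0.1},{"x":1.4,"y":-3.3,"z":0,"yaw":0,"gripper":-0.1},{"x":0,"y":0,"z":0,"yaw":-1,"gripper":-0.1},{"x":0,"y":0,"z":0,"yaw":-1,"gripper":-0.1},{"x":0,"y":0,"z":0,"yaw":-1,"gripper":-0.1},{"x":0,"y":0,"z":0,"yaw":-1,"gripper":-0.1}]' >/dev/null
python3 -m inch '[{"x":0,"y":0,"z":0,"yaw":-1,"gripper":-0.1},{"x":0,"y":0,"z":0,"yaw":-1,"gripper":-0.1},{"x":0,"y":0,"z":0,"yaw":-1,"gripper":-0.1},{"x":0,"y":0,"z":0,"yaw":-1,"gripper":-0.1},{"x":0,"y":0,"z":0,"yaw":-1,"gripper":-0.1},{"x":0,"y":0,"z":0,"yaw":-1,"gripper":-0.1},{"x":0,"y":0,"z":0,"yaw":-1,"gripper":-0.1},{"x":0,"y":0,"z":0,"yaw":-1,"gripper":-0.1},{"x":0,"y":0,"z":0,"yaw":-1,"gripper":-0.1},{"x":0,"y":0,"z":0,"yaw":-1,"gripper":-0.1},{"x":0,"y":0,"z":0,"yaw":-1,"gripper":-0.1},{"x":0,"y":0,"z":0,"yaw":-0.4,"gripper":-0.1}]'
python3 - <<'E'
from h import *
np.set_printoptions(precision=1,suppress=True)
togo(603,-97,290,90)
c=grab('wrist'); t=grab('top'); s=grab('scene'); 
cv2.imwrite('pics/w8.png',np.vstack([np.hstack([cv2.resize(c['im'],(400,300)),cv2.resize(t['im'][215:275,265:345],(400,300),interpolation=cv2.INTER_CUBIC)]),np.hstack([cv2.resize(s['im'][215:335,255:415],(400,300),interpolation=cv2.INTER_CUBIC),cv2.resize(t['im'][180:300,400:560],(400,300))])])[:,:,::-1])
for a in(c,):
  for r,ar,q in blobs(a,(0,0,640,300),400): print(np.array(r[0]),np.array(r[1]),r[2],ar)
E
```

```text
time_s: 47.6
ee_pos: [555.4, -382.0, 308.1]
ee_rot: [179.4, -0.5, 12.8]
force: [0.2, -0.2, 1.3]
gripper_width: 40.7
time_s: 49.6
ee_pos: [604.1, -98.3, 299.4]
ee_rot: [-180.0, 0.0, 90.0]
force: [-0.2, 0.3, 0.9]
gripper_width: 41.0
at [604.1 -98.3 299.4] rot [-180.    0.   90.] q6 -10 grip 41.0 t 49.6 F [-0.2  0.3  0.9]
  go x 0.13 y -0.11 z 0.94 cm yaw 0.01 units
  after turning: x 0.13 y -0.11 z 0.94
[535.5 222.5] [95. 99.] 90.0 7361.5
[316.5 216.1] [ 52.1 107.2] 6.009005546569824 3593.5
[324.5  32.1] [66.4 59. ] 87.95458984375 3343.5
```

View pics/w8.png

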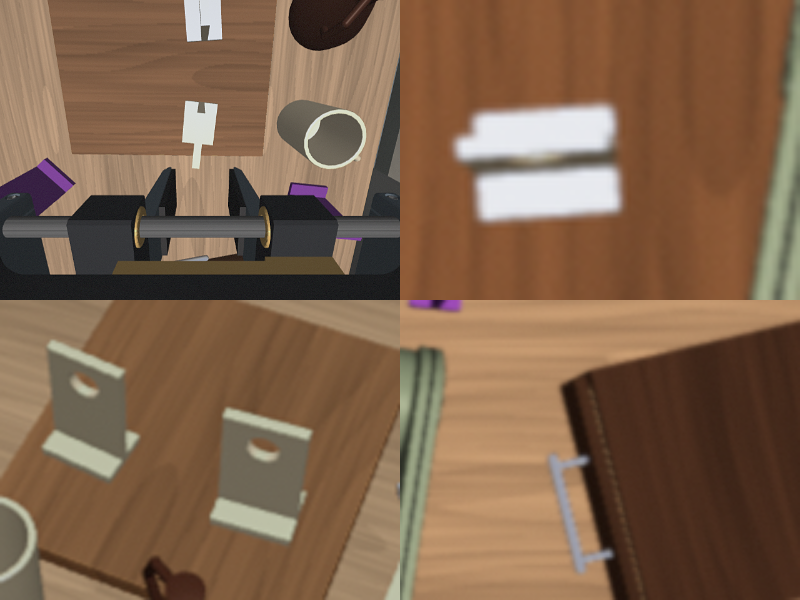

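The drawer is shut in the top view. The tile under the tool shows its plate's top edge at about (394,290–336) in the full wrist image, and I'll fit that edge.

```bash
cat > tile.py <<'E'
from h import *
np.set_printoptions(precision=1,suppress=True)
def tile(c,roi,z=152,side=1):
    """fit the projecting end of the plate's top edge inside roi (x0,y0,x1,y1)"""
    x0,y0,x1,y1=roi; m=cream(c["im"]); rows=[]
    for r in range(y0,y1):
        k=np.flatnonzero(m[r,x0:x1])
        if len(k)>5: rows.append((r,x0+k[0],x0+k[-1]+1))
    rows=np.array(rows); print("rows",rows[0],rows[len(rows)//2],rows[-1])
    w=np.array([np.r_[onz(c,((a+b)/2,r+.5),z)[:2],np.linalg.norm(onz(c,(a,r),z)-onz(c,(b,r),z))] for r,a,b in rows])
    d=cv2.fitLine(np.float32(w[:-3,:2]),cv2.DIST_HUBER,0,.01,.01).ravel()
    print("edge yaw %.1f"%(np.degrees(np.arctan2(d[1],d[0]))%180),"thick %.1f"%np.median(w[:,2]),"near end",w[0],"far end",w[-1])
E
python3 - <<'E'
from tile import *
c=grab('wrist'); tile(c,(365,296,430,345))
print(proj(c,[[600,-134,152],[600,-60,152],[600,-134,22],[600,-60,22]]))
cv2.imwrite('pics/w9.png',cv2.resize(c['im'][180:350,320:480,::-1],(640,680))[:600])
s=grab('scene'); print("plate-top mid by scene ray at 152",onz(s,(288.9,238.3),152))
E
```

```text
Traceback (most recent call last):
  File "tile.py", line 9, in tile
    rows=np.array(rows); print("rows",rows[0],rows[len(rows)//2],rows[-1])
                                      ~~~~^^^
IndexError: index 0 is out of bounds for axis 0 with size 0
```

```bash
python3 - <<'E'
from tile import *
c=grab('wrist'); tile(c,(285,236,350,275))
print(proj(c,[[600,-134,152],[600,-60,152],[600,-134,22],[600,-60,22]]))
s=grab('scene'); print("plate-top mid by scene ray at 152",onz(s,(288.9,238.3),152))
E
```

```text
rows [236 310 323] [253 308 321] [269 307 319]
edge yaw 83.8 thick 10.6 near end [ 600.8 -104.    10.6] far end [ 597.6 -132.8   10. ]
[[315.8 270.8]
 [314.9 182.5]
 [317.9 228.6]
 [317.3 164.1]]
plate-top mid by scene ray at 152 [600.5 -94.1 152. ]
```

The fit is good: thickness 10.6 mm at the expected height, plate along 83.8°, top centre about (601.6, −96.5), and the scene ray agrees within 3 mm. I'll grip it 24 mm to the side of the hole so the fingers stay clear of the wire.

```bash

python3 -m inch '[{"x":0,"y":0,"z":0,"yaw":1,"gripper":-0.1},{"x":0,"y":0,"z":0,"yaw":0.24,"gripper":-0.1},{"x":2.56,"y":-0.27,"z":0,"yaw":0,"gripper":-0.1},{"x":0,"y":0,"z":3,"yaw":0,"gripper":-0.1},{"x":0,"y":0,"z":3.5,"yaw":0,"gripper":-0.1},{"x":0,"y":0,"z":2,"yaw":0,"gripper":-0.1},{"x":0,"y":0,"z":0,"yaw":0,"gripper":-0.1},{"x":0,"y":0,"z":0,"yaw":0,"gripper":-0.1}]' 40
python3 -c "
from h import *
togo(604.2,-72.6,152,83.8); c=grab('wrist'); cv2.imwrite('pics/w9.png',cv2.resize(c['im'],(480,360))[:,:,::-1])"
```

```text
time_s: 50.57
ee_pos: [603.9, -71.8, 214.4]
ee_rot: [-179.9, -0.0, 83.7]
force: [-0.1, -0.2, 1.1]
gripper_width: 41.1
at [603.9 -71.8 214.4] rot [-179.9   -0.    83.7] q6 -2 grip 41.1 t 50.6 F [-0.1 -0.2  1.1]
  go x -0.07 y 0.03 z 6.24 cm yaw -0.02 units
  after turning: x -0.07 y 0.03 z 6.24
```

View pics/w9.png

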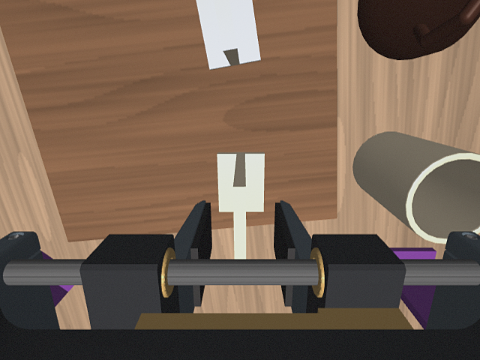

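The plate's top edge (x≈240 of 480) is centred and upright between the fingers, and the mug stays well below the gripper body. Grasping now.

```bash

python3 -m inch '[{"x":0,"y":0,"z":3,"yaw":0,"gripper":-0.1},{"x":0,"y":0,"z":2.2,"yaw":0,"gripper":-0.1},{"x":0,"y":0,"z":1,"yaw":0,"gripper":-0.1},{"x":0,"y":0,"z":0,"yaw":0,"gripper":-0.1},{"x":0,"y":0,"z":0,"yaw":0,"gripper":-1},{"x":0,"y":0,"z":0,"yaw":0,"gripper":-1},{"x":0,"y":0,"z":0,"yaw":0,"gripper":-1},{"x":0,"y":0,"z":0,"yaw":0,"gripper":-1},{"x":0,"y":0,"z":0,"yaw":0,"gripper":-1},{"x":0,"y":0,"z":0,"yaw":0,"gripper":-1},{"x":0,"y":0,"z":0,"yaw":0,"gripper":-1},{"x":0,"y":0,"z":0,"yaw":0,"gripper":-1}]' 40
python3 -m inch '[{"x":0,"y":0,"z":-0.5,"yaw":0,"gripper":-1},{"x":0,"y":0,"z":-1,"yaw":0,"gripper":-1},{"x":0,"y":0,"z":-2,"yaw":0,"gripper":-1},{"x":0,"y":0,"z":-3,"yaw":0,"gripper":-1},{"x":0,"y":0,"z":-3,"yaw":0,"gripper":-1},{"x":0,"y":0,"z":-3,"yaw":0,"gripper":-1},{"x":0,"y":0,"z":-3,"yaw":0,"gripper":-1},{"x":0,"y":0,"z":-1.5,"yaw":0,"gripper":-1},{"x":0,"y":0,"z":0,"yaw":0,"gripper":-1},{"x":0,"y":0,"z":0,"yaw":0,"gripper":-1}]'
python3 -c "
from h import *
togo(450,170,330,147)"
```

```text
time_s: 51.62
ee_pos: [604.3, -71.8, 153.4]
ee_rot: [180.0, -0.0, 83.7]
force: [-1.2, 1.1, 2.7]
gripper_width: 9.5
time_s: 52.45
ee_pos: [604.2, -71.9, 323.5]
ee_rot: [179.9, -0.0, 83.7]
force: [-0.2, 0.7, -3.0]
gripper_width: 9.9
at [604.2 -71.9 323.5] rot [179.9  -0.   83.7] q6 -2 grip 9.9 t 52.5 F [-0.2  0.7 -3. ]
  go x 22.35 y -17.99 z -0.65 cm yaw -12.66 units
  after turning: x 26.11 y 11.89 z -0.65
```

```bash

python3 -m inch '[{"x":0,"y":0,"z":0,"yaw":-0.7,"gripper":-1},{"x":0,"y":0,"z":0,"yaw":-1,"gripper":-1},{"x":0,"y":0,"z":0,"yaw":-1,"gripper":-1},{"x":0,"y":0,"z":0,"yaw":-1,"gripper":-1},{"x":0,"y":0,"z":0,"yaw":-1,"gripper":-1},{"x":0,"y":0,"z":0,"yaw":-1,"gripper":-1},{"x":0,"y":0,"z":0,"yaw":-1,"gripper":-1},{"x":0,"y":0,"z":0,"yaw":-1,"gripper":-1},{"x":0,"y":0,"z":0,"yaw":-1,"gripper":-1},{"x":0,"y":0,"z":0,"yaw":-1,"gripper":-1},{"x":0,"y":0,"z":0,"yaw":-1,"gripper":-1},{"x":0,"y":0,"z":0,"yaw":-1,"gripper":-1}]' >/dev/null
python3 -m inch '[{"x":0,"y":0,"z":0,"yaw":-1,"gripper":-1},{"x":3.58,"y":1.54,"z":0,"yaw":0,"gripper":-1},{"x":3.58,"y":1.54,"z":0,"yaw":0,"gripper":-1},{"x":3.58,"y":1.54,"z":0,"yaw":0,"gripper":-1},{"x":3.58,"y":1.54,"z":0,"yaw":0,"gripper":-1},{"x":3.58,"y":1.54,"z":0,"yaw":0,"gripper":-1},{"x":3.58,"y":1.54,"z":0,"yaw":0,"gripper":-1},{"x":3.58,"y":1.54,"z":0,"yaw":0,"gripper":-1},{"x":3.58,"y":1.54,"z":0,"yaw":0,"gripper":-1},{"x":3.58,"y":1.54,"z":0,"yaw":0,"gripper":-1},{"x":0,"y":0,"z":0,"yaw":0,"gripper":-1},{"x":0,"y":0,"z":0,"yaw":0,"gripper":-1}]'
python3 - <<'E'
from h import *
togo(409,220,323,147); c=grab('wrist'); cv2.imwrite('pics/w10.png',c['im'][:,:,::-1])
np.savez('w10.npz',**c); print(proj(c,[[486.5,296,175],[564,248,175],[416.5,342,175],[529,361.8,160]]))
E
```

```text
time_s: 54.45
ee_pos: [406.6, 220.1, 321.1]
ee_rot: [-179.8, -0.1, 147.4]
force: [0.9, -0.6, -2.9]
gripper_width: 9.7
at [406.6 220.1 321.1] rot [-1.798e+02 -1.000e-01  1.474e+02] q6 -30 grip 9.7 t 54.5 F [ 0.9 -0.6 -2.9]
  go x -0.21 y 0.12 z -0.19 cm yaw 0.09 units
  after turning: x -0.21 y 0.12 z -0.19
[[452.22453793 258.83047705]
 [443.43935673 354.47668102]
 [464.70578363 155.21810017]
 [537.5876681  253.30669763]]
```

View pics/w10.png

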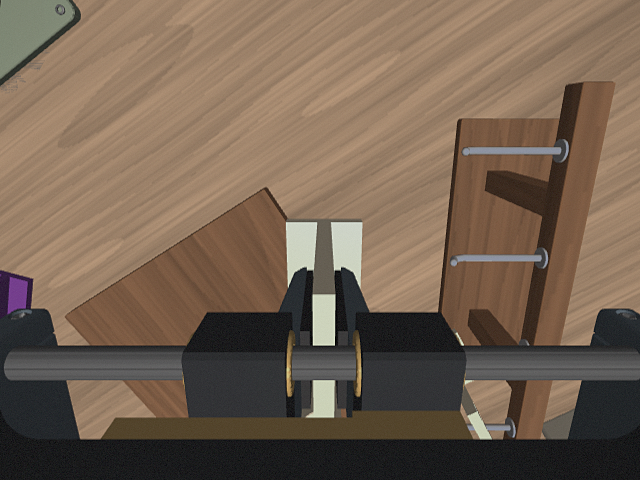

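The tile is held upright. Hooks 4 (wire at row ~151, columns 465–556) and 3 (row ~260, columns 453–538) show clearly to the right. That is 15 pictures viewed, so from here I'll rely on numbers and fit the wires by colour.

```bash
cat > hooks.py <<'E'
from h import *
np.set_printoptions(precision=1,suppress=True)
def wire(c,x0,x1,y0,y1):
    hsv=cv2.cvtColor(c["im"],cv2.COLOR_RGB2HSV); m=(hsv[...,1]<60)&(hsv[...,2]>90); P=[]
    for x in range(x0,x1):
        k=np.flatnonzero(m[y0:y1,x])
        if len(k)>1: P.append((x+.5,y0+k.mean()+.5,len(k)))
    return np.array(P)
E
python3 - <<'E'
from hooks import *
d=np.load('w10.npz'); c={k:d[k] for k in d}
for n,b in(("h4",(455,575,140,163)),("h3",(443,555,247,272))):
    P=wire(c,*b); print(n,"cols",P[0],P[-1],"n",len(P)); q=P[15:-22]
    W=np.array([onz(c,p[:2],160)[:2] for p in q]); L=cv2.fitLine(np.float32(W),cv2.DIST_HUBER,0,.01,.01).ravel()
    print("  wire dir %.1f"%np.degrees(np.arctan2(L[1],L[0])),"point",L[2:], "widths",np.median(q[:,2]))
    t=P[:6,:2].mean(0); print("  tip px",t,"tip@172",onz(c,t,172)[:2],"leftmost@170",onz(c,P[0,:2],170)[:2])
    print("  profile",[(int(p[0]),round(p[1],1),int(p[2])) for p in P[::4]])
# plate of the held tile: yaw at z of plate top
E
```

```text
h4 cols [462.5 152.    2. ] [568.5 148.5   7. ] n 107
  wire dir 57.4 point [437.7 379. ] widths 8.0
  tip px [465.  151.9] tip@172 [415.2 344.1] leftmost@170 [414.7 342.9]
  profile [(462, np.float64(152.0), 2), (466, np.float64(152.0), 8), (470, np.float64(151.0), 8), (474, np.float64(151.0), 8), (478, np.float64(151.0), 8), (482, np.float64(151.0), 8), (486, np.float64(151.0), 8), (490, np.float64(151.0), 8), (494, np.float64(151.0), 8), (498, np.float64(151.0), 8), (502, np.float64(151.0), 8), (506, np.float64(151.0), 8), (510, np.float64(151.0), 8), (514, np.float64(151.0), 8), (518, np.float64(151.0), 8), (522, np.float64(151.0), 8), (526, np.float64(151.0), 8), (530, np.float64(151.0), 8), (534, np.float64(151.0), 8), (538, np.float64(151.0), 8), (542, np.float64(151.0), 8), (546, np.float64(151.0), 8), (550, np.float64(151.0), 8), (554, np.float64(151.0), 8), (558, np.float64(151.0), 8), (562, np.float64(160.5), 3), (566, np.float64(149.0), 16)]
h3 cols [450.5 263.    2. ] [547.5 258.5  11. ] n 97
  wire dir 57.5 point [513.  328.8] widths 8.0
  tip px [453.  262.4] tip@172 [491.2 295.4] leftmost@170 [491.6 293.6]
  profile [(450, np.float64(263.0), 2), (454, np.float64(262.5), 7), (458, np.float64(258.5), 7), (462, np.float64(258.0), 8), (466, np.float64(258.0), 8), (470, np.float64(258.0), 8), (474, np.float64(258.0), 8), (478, np.float64(258.0), 8), (482, np.float64(258.0), 8), (486, np.float64(258.0), 8), (490, np.float64(258.0), 8), (494, np.float64(258.0), 8), (498, np.float64(258.0), 8), (502, np.float64(258.0), 8), (506, np.float64(258.0), 8), (510, np.float64(258.0), 8), (514, np.float64(258.0), 8), (518, np.float64(258.0), 8), (522, np.float64(258.0), 8), (526, np.float64(258.0), 8), (530, np.float64(258.5), 7), (534, np.float64(258.5), 7), (538, np.float64(258.5), 7), (543, np.float64(260.1), 5), (547, np.float64(258.5), 11)]
```

The wires fit well: direction 57.45° and spacing 90.5 mm, which confirms the 160 mm height. I'll go to the pre-approach pose in front of hook 3, lowering to passage height.

```bash

python3 -m inch '[{"x":-0.3,"y":1.5,"z":2,"yaw":0,"gripper":-1},{"x":-0.3,"y":1.5,"z":3,"yaw":0,"gripper":-1},{"x":0,"y":1,"z":3,"yaw":0,"gripper":-1},{"x":0,"y":0,"z":2.5,"yaw":0,"gripper":-1},{"x":0,"y":0,"z":1.5,"yaw":0,"gripper":-1},{"x":0,"y":0,"z":0,"yaw":0,"gripper":-1},{"x":0,"y":0,"z":0,"yaw":0,"gripper":-1},{"x":0,"y":0,"z":0,"yaw":0,"gripper":-1}]'
python3 - <<'E'
from hooks import *
togo(434,250.9,197,147.45)
c=grab('wrist'); s=grab('scene'); cv2.imwrite('pics/w11.png',c['im'][:,:,::-1]); cv2.imwrite('pics/s11.png',s['im'][:,:,::-1])
# the hook's line as seen now
print(proj(c,[[491.6,293.6,170],[513,328.8,160]]))
P=wire(c,470,640,200,300)
print([(int(p[0]),round(p[1],1),int(p[2])) for p in P[::8]])
# plate in view: top edge of plate, near end
m=cream(c["im"]); 
for r in range(150,300,12):
    k=np.flatnonzero(m[r,260:400]); print(r,(260+k[0],260+k[-1],len(k)) if len(k) else None,end="; ")
E
```

```text
time_s: 55.17
ee_pos: [436.3, 249.1, 203.7]
ee_rot: [179.9, 0.0, 147.1]
force: [0.7, 0.3, -2.4]
gripper_width: 9.8
at [436.3 249.1 203.7] rot [179.9   0.  147.1] q6 -29 grip 9.8 t 55.2 F [ 0.7  0.3 -2.4]
  go x 0.29 y 0.03 z 0.67 cm yaw -0.07 units
  after turning: x 0.29 y 0.03 z 0.67
[[445.7 323. ]
 [513.2 312.1]]
[(588, np.float64(299.0), 2)]
150 None; 162 None; 174 None; 186 None; 198 None; 210 None; 222 (np.int64(286), np.int64(362), 63); 234 (np.int64(286), np.int64(361), 62); 246 (np.int64(286), np.int64(361), 60); 258 (np.int64(287), np.int64(361), 57); 270 (np.int64(287), np.int64(360), 26); 282 (np.int64(287), np.int64(360), 7); 294 (np.int64(313), np.int64(334), 22);
```

```bash
python3 - <<'E'
from hooks import *
s=telemetry.state(); c=grab('wrist'); p=s["ee_pos"]; w=np.radians(s["ee_rot"][2]); X=np.array([np.cos(w),np.sin(w),0]);Y=np.array([np.sin(w),-np.cos(w),0])
print(p)
m=cream(c["im"]); 
for col in(295,305,323,345,355):
    k=np.flatnonzero(m[180:340,col]); print(col,180+k[0],180+k[-1])
for dx in(8,12.2,16):
    print(dx,"top near end",proj(c,p+X*dx+[0,0,-1]).round(1),"foot lower edge",proj(c,p+X*dx+Y*20+[0,0,-131]).round(1),"foot upper",proj(c,p+X*dx+Y*20+[0,0,-121]).round(1))
E
```

```text
[436.3 249.5 204.3]
295 222 271
305 222 266
323 294 339
345 222 267
355 222 277
8 top near end [[320.7 299.8]] foot lower edge [[347.6 222.4]] foot upper [[348.4 226. ]]
12.2 top near end [[320.7 291. ]] foot lower edge [[347.7 217.1]] foot upper [[348.5 220.4]]
16 top near end [[320.7 282.9]] foot lower edge [[347.8 212.2]] foot upper [[348.6 215.4]]
```

The tile is level and its centre is 26 mm off the tool axis. I'll correct by 4 mm and insert slowly while watching the force.

```bash

python3 -m inch '[{"x":0.4,"y":0.5,"z":0.4,"yaw":-0.05,"gripper":-1},{"x":0,"y":1,"z":0.3,"yaw":0,"gripper":-1},{"x":0,"y":1.5,"z":0,"yaw":0,"gripper":-1},{"x":0,"y":1.5,"z":0,"yaw":0,"gripper":-1},{"x":0,"y":0.8,"z":0,"yaw":0,"gripper":-1},{"x":0,"y":0,"z":0,"yaw":0,"gripper":-1},{"x":0,"y":0,"z":0,"yaw":0,"gripper":-1},{"x":0,"y":0,"z":0,"yaw":0,"gripper":-1}]'
python3 -c "
from h import *
x,y,_=telemetry.state()['ee_pos']; print('u %.1f v %.1f'%(.538*x+.843*y,-.843*x+.538*y))"
python3 -m inch '[{"x":0,"y":0.4,"z":0,"yaw":0,"gripper":-1},{"x":0,"y":0.5,"z":0,"yaw":0,"gripper":-1},{"x":0,"y":0.5,"z":0,"yaw":0,"gripper":-1},{"x":0,"y":0.5,"z":0,"yaw":0,"gripper":-1},{"x":0,"y":0,"z":0,"yaw":0,"gripper":-1},{"x":0,"y":0,"z":0,"yaw":0,"gripper":-1}]'
```

```text
time_s: 55.98
ee_pos: [459.8, 296.0, 195.7]
ee_rot: [-179.9, -0.0, 147.4]
force: [0.2, 0.4, -1.6]
gripper_width: 9.8
u 496.9 v -228.4
time_s: 56.48
ee_pos: [470.7, 312.6, 195.9]
ee_rot: [-180.0, -0.0, 147.5]
force: [-0.1, -0.0, -2.3]
gripper_width: 9.7
```

```bash

python3 -m inch '[{"x":0,"y":0.6,"z":0,"yaw":0,"gripper":-1},{"x":0,"y":0.7,"z":0,"yaw":0,"gripper":-1},{"x":0,"y":0.6,"z":0,"yaw":0,"gripper":-1},{"x":0,"y":0,"z":0,"yaw":0,"gripper":-1},{"x":0,"y":0,"z":0,"yaw":0,"gripper":-1}]'
python3 -m inch '[{"x":0,"y":0.7,"z":0,"yaw":0,"gripper":-1},{"x":0,"y":0.8,"z":0,"yaw":0,"gripper":-1},{"x":0,"y":0.4,"z":0,"yaw":0,"gripper":-1},{"x":0,"y":0,"z":0,"yaw":0,"gripper":-1},{"x":0,"y":0,"z":0,"yaw":0,"gripper":-1},{"x":0,"y":0,"z":0,"yaw":0,"gripper":-1}]'
python3 - <<'E'
from h import *
togo(493.2,343.7,179,147.45)
s=grab('scene'); t=grab('top'); cv2.imwrite('pics/last.png',np.hstack([cv2.resize(s['im'][200:380,380:580],(400,360)),cv2.resize(t['im'][190:350,120:300],(400,360))])[:,:,::-1])
E
```

```text
time_s: 56.9
ee_pos: [481.0, 328.8, 195.8]
ee_rot: [-180.0, -0.0, 147.5]
force: [0.5, 0.6, -2.6]
gripper_width: 9.9
time_s: 57.4
ee_pos: [490.9, 344.3, 195.8]
ee_rot: [-180.0, -0.0, 147.4]
force: [-0.2, 0.1, -3.1]
gripper_width: 9.8
at [490.9 344.3 195.8] rot [-180.    -0.   147.4] q6 -23 grip 9.8 t 57.4 F [-0.2  0.1 -3.1]
  go x -0.23 y 0.07 z 1.68 cm yaw -0.00 units
  after turning: x -0.23 y 0.07 z 1.68
```

It went in without any contact force, so the wire is through the hole. Lowering until the weight comes off.

```bash

python3 -m inch '[{"x":0,"y":0,"z":0.5,"yaw":0,"gripper":-1},{"x":0,"y":0,"z":0.6,"yaw":0,"gripper":-1},{"x":0,"y":0,"z":0.2,"yaw":0,"gripper":-1},{"x":0,"y":0,"z":0,"yaw":0,"gripper":-1},{"x":0,"y":0,"z":0,"yaw":0,"gripper":-1}]'
python3 -m inch '[{"x":0,"y":0,"z":0.2,"yaw":0,"gripper":-1},{"x":0,"y":0,"z":0,"yaw":0,"gripper":-1},{"x":0,"y":0,"z":0,"yaw":0,"gripper":-1},{"x":0,"y":0,"z":0,"yaw":0,"gripper":-1}]'
python3 -m inch '[{"x":0,"y":0,"z":0.15,"yaw":0,"gripper":-1},{"x":0,"y":0,"z":0,"yaw":0,"gripper":-1},{"x":0,"y":0,"z":0,"yaw":0,"gripper":-1},{"x":0,"y":0,"z":0,"yaw":0,"gripper":-1}]'
```

```text
time_s: 57.92
ee_pos: [490.9, 344.3, 182.6]
ee_rot: [-180.0, -0.0, 147.4]
force: [-0.4, -0.6, -2.3]
gripper_width: 9.7
time_s: 58.25
ee_pos: [491.1, 344.5, 181.1]
ee_rot: [180.0, 0.0, 147.4]
force: [-0.1, -0.4, -2.0]
gripper_width: 9.8
time_s: 58.58
ee_pos: [491.1, 344.4, 179.4]
ee_rot: [-180.0, -0.0, 147.4]
force: [-0.3, -0.2, -2.0]
gripper_width: 9.4
```

```bash

python3 -m inch '[{"x":0,"y":0,"z":0.1,"yaw":0,"gripper":-1},{"x":0,"y":0,"z":0,"yaw":0,"gripper":-1},{"x":0,"y":0,"z":0,"yaw":0,"gripper":-1},{"x":0,"y":0,"z":0,"yaw":0,"gripper":-1}]'
python3 -m inch '[{"x":0,"y":0,"z":0.1,"yaw":0,"gripper":-1},{"x":0,"y":0,"z":0,"yaw":0,"gripper":-1},{"x":0,"y":0,"z":0,"yaw":0,"gripper":-1},{"x":0,"y":0,"z":0,"yaw":0,"gripper":-1}]'
python3 -m inch '[{"x":0,"y":0,"z":0.1,"yaw":0,"gripper":-1},{"x":0,"y":0,"z":0,"yaw":0,"gripper":-1},{"x":0,"y":0,"z":0,"yaw":0,"gripper":-1},{"x":0,"y":0,"z":0,"yaw":0,"gripper":-1}]'
```

```text
time_s: 58.92
ee_pos: [491.1, 344.5, 179.2]
ee_rot: [180.0, 0.0, 147.4]
force: [-0.9, -1.0, 3.7]
gripper_width: 9.7
time_s: 59.25
ee_pos: [491.1, 344.5, 179.0]
ee_rot: [179.9, 0.0, 147.4]
force: [-2.7, -1.5, 9.5]
gripper_width: 9.6
time_s: 59.58
ee_pos: [491.1, 344.5, 178.9]
ee_rot: [179.9, 0.1, 147.4]
force: [-3.8, -2.3, 12.7]
gripper_width: 9.6
```

It is seated at z≈179, exactly as expected. I'll relax the press, open a little and lift straight out.

```bash

python3 -m inch '[{"x":0,"y":0,"z":-0.2,"yaw":0,"gripper":-1},{"x":0,"y":0,"z":0,"yaw":0,"gripper":-1},{"x":0,"y":0,"z":0,"yaw":0,"gripper":-0.5},{"x":0,"y":0,"z":0,"yaw":0,"gripper":-0.5},{"x":0,"y":0,"z":0,"yaw":0,"gripper":-0.5},{"x":0,"y":0,"z":0,"yaw":0,"gripper":-0.5},{"x":0,"y":0,"z":-0.5,"yaw":0,"gripper":-0.5},{"x":0,"y":0,"z":-1.5,"yaw":0,"gripper":-0.5},{"x":0,"y":0,"z":-2.5,"yaw":0,"gripper":-0.5},{"x":0,"y":0,"z":-3.5,"yaw":0,"gripper":-0.5},{"x":0,"y":0,"z":-4,"yaw":0,"gripper":-0.1},{"x":0,"y":0,"z":-3,"yaw":0,"gripper":-0.1}]'
python3 - <<'E'
from h import *
togo(605,85,300,90)
s=grab('scene'); t=grab('top')
for n,c,roi in(("top",t,(180,190,300,320)),("scene",s,(400,210,560,400))):
    for r,a,q in blobs(c,roi,40): print(n,np.round(r[0],1),np.round(r[1],1),a)
print("expected tile on h3 (foot centre)",proj(t,[[508,331,48]]),proj(s,[[508,331,150]]))
E
```

```text
time_s: 60.58
ee_pos: [491.4, 344.6, 331.9]
ee_rot: [179.8, 0.1, 147.4]
force: [0.1, 0.9, 1.3]
gripper_width: 33.2
at [491.4 344.6 331.9] rot [1.798e+02 1.000e-01 1.474e+02] q6 -23 grip 33.2 t 60.6 F [0.1 0.9 1.3]
  go x -23.55 y -15.76 z 3.19 cm yaw 11.49 units
  after turning: x -25.96 y 11.36 z 3.19
top [193.6 281.5] [27.7 30.6] 441.0
top [207.1 251.2] [33.   3.1] 66.0
top [287.9 247.5] [22.2 23.6] 386.5
top [228. 220.] [36. 30.] 498.5
scene [426.7 348.6] [12.8 13.9] 138.5
scene [414.1 334.2] [12.3 31.3] 315.5
scene [428.3 303.9] [34.8 26.1] 267.0
scene [498.  272.5] [ 9. 20.] 65.0
scene [462.3 281.8] [39.8 17.1] 155.0
scene [492.1 261. ] [31.6 22. ] 171.0
scene [520.6 244.5] [38.4  6.2] 60.5
expected tile on h3 (foot centre) [[196.4339642  283.87224028]] [[491.74630151 267.68718566]]
```

The top view puts a tile at (193.6, 281.5), where hook 3 should hold it (196, 284). On to the second tile.

```bash

python3 -m inch '[{"x":0,"y":0,"z":0,"yaw":1,"gripper":-0.1},{"x":0,"y":0,"z":0,"yaw":1,"gripper":-0.1},{"x":0,"y":0,"z":0,"yaw":1,"gripper":-0.1},{"x":0,"y":0,"z":0,"yaw":1,"gripper":-0.1},{"x":0,"y":0,"z":0,"yaw":1,"gripper":-0.1},{"x":0,"y":0,"z":0,"yaw":1,"gripper":-0.1},{"x":0,"y":0,"z":0,"yaw":1,"gripper":-0.1},{"x":0,"y":0,"z":0,"yaw":1,"gripper":-0.1},{"x":0,"y":0,"z":0,"yaw":1,"gripper":-0.1},{"x":0,"y":0,"z":0,"yaw":1,"gripper":-0.1},{"x":0,"y":0,"z":0,"yaw":0.7,"gripper":-0.1}]' >/dev/null
python3 -m inch '[{"x":-3.86,"y":1.33,"z":0,"yaw":0,"gripper":-0.1},{"x":-3.86,"y":1.33,"z":0,"yaw":0,"gripper":-0.1},{"x":-3.86,"y":1.33,"z":0,"yaw":0,"gripper":-0.1},{"x":-3.86,"y":1.33,"z":0,"yaw":0,"gripper":-0.1},{"x":-3.86,"y":1.33,"z":0,"yaw":0,"gripper":-0.1},{"x":-3.86,"y":1.33,"z":0,"yaw":0,"gripper":-0.1},{"x":-3.86,"y":1.33,"z":0,"yaw":0,"gripper":-0.1},{"x":0,"y":0,"z":1.6,"yaw":0,"gripper":-0.1},{"x":0,"y":0,"z":1.6,"yaw":0,"gripper":-0.1},{"x":0,"y":0,"z":0,"yaw":0,"gripper":-0.1},{"x":0,"y":0,"z":0,"yaw":0,"gripper":-0.1}]'
python3 - <<'E'
from tile import *
c=grab('wrist'); np.savez('w12.npz',**c)
for r,ar,q in blobs(c,(200,100,450,300),400): print(np.array(r[0]),np.array(r[1]),r[2],ar)
m=cream(c["im"])
for r in range(140,290,8):
    k=np.flatnonzero(m[r,230:430]); print(r,(230+k[0],230+k[-1],len(k)) if len(k) else None,end="; ")
E
```

```text
time_s: 62.52
ee_pos: [602.0, 81.1, 295.2]
ee_rot: [-179.8, -0.0, 93.9]
force: [-0.6, 0.2, 0.6]
gripper_width: 41.0
[327.  225.5] [ 52. 109.] 0.0 3594.0
140 None; 148 None; 156 None; 164 None; 172 (np.int64(301), np.int64(353), 45); 180 (np.int64(301), np.int64(352), 46); 188 (np.int64(301), np.int64(352), 43); 196 (np.int64(301), np.int64(352), 52); 204 (np.int64(302), np.int64(352), 51); 212 (np.int64(301), np.int64(352), 52); 220 (np.int64(302), np.int64(351), 50); 228 (np.int64(302), np.int64(351), 50); 236 (np.int64(302), np.int64(351), 50); 244 (np.int64(322), np.int64(333), 12); 252 (np.int64(322), np.int64(333), 12); 260 (np.int64(321), np.int64(333), 13); 268 (np.int64(321), np.int64(333), 13); 276 (np.int64(321), np.int64(333), 13); 284 None;
```

```bash
python3 - <<'E'
from tile import *
d=np.load('w12.npz'); c={k:d[k] for k in d}
tile(c,(290,242,360,283))
s=grab('scene')
for r,a,q in blobs(s,(330,250,390,285),30): print("scene top strip",r[0],r[1],a,onz(s,r[0],152))
togo(600,80,152,93.5)
E
```

```text
rows [242 322 334] [261 321 334] [280 322 334]
edge yaw 93.1 thick 10.6 near end [608.3  71.6   9.7] far end [610.7  38.5  10. ]
scene top strip (359.0828857421875, 276.201171875) (13.38461685180664, 5.69230842590332) 39.5 [638.2  82.8 152. ]
scene top strip (361.4275817871094, 264.2689514160156) (35.876346588134766, 4.902357578277588) 135.5 [606.9  76.8 152. ]
at [602.7  81.7 297.1] rot [179.9  -0.   94. ] q6 3 grip 41.3 t 62.6 F [-0.2  0.6  0.2]
  go x -0.15 y -0.28 z 14.51 cm yaw 0.10 units
  after turning: x -0.15 y -0.28 z 14.51
```

```bash

python3 -m inch '[{"x":1.7,"y":0.52,"z":0,"yaw":0.1,"gripper":-0.1},{"x":0,"y":0,"z":3,"yaw":0,"gripper":-0.1},{"x":0,"y":0,"z":3.5,"yaw":0,"gripper":-0.1},{"x":0,"y":0,"z":2,"yaw":0,"gripper":-0.1},{"x":0,"y":0,"z":0,"yaw":0,"gripper":-0.1},{"x":0,"y":0,"z":0,"yaw":0,"gripper":-0.1},{"x":0,"y":0,"z":0,"yaw":0,"gripper":-0.1}]' 40
python3 - <<'E'
from tile import *
togo(606.9,99,152.5,93.5)
c=grab('wrist'); m=cream(c["im"])
for r in range(200,360,12):
    k=np.flatnonzero(m[r,265:380]); print(r,(265+k[0],265+k[-1],len(k)) if len(k) else None,end="; ")
E
```

```text
time_s: 63.2
ee_pos: [607.8, 99.1, 213.8]
ee_rot: [179.8, -0.0, 93.5]
force: [1.0, 0.9, 0.8]
gripper_width: 40.8
at [607.8  99.1 213.8] rot [179.8  -0.   93.5] q6 5 grip 40.8 t 63.2 F [1.  0.9 0.8]
  go x -0.01 y -0.09 z 6.13 cm yaw -0.01 units
  after turning: x -0.01 y -0.09 z 6.13
200 None; 212 (np.int64(287), np.int64(349), 51); 224 (np.int64(287), np.int64(349), 50); 236 (np.int64(287), np.int64(349), 48); 248 (np.int64(288), np.int64(348), 61); 260 (np.int64(288), np.int64(348), 61); 272 (np.int64(289), np.int64(348), 60); 284 (np.int64(308), np.int64(324), 17); 296 (np.int64(308), np.int64(324), 17); 308 (np.int64(308), np.int64(324), 17); 320 (np.int64(309), np.int64(324), 16); 332 (np.int64(309), np.int64(324), 16); 344 (np.int64(309), np.int64(324), 16); 356 None;
```

```bash

python3 -m inch '[{"x":0,"y":-0.2,"z":3,"yaw":0,"gripper":-0.1},{"x":0,"y":0,"z":2.1,"yaw":0,"gripper":-0.1},{"x":0,"y":0,"z":1,"yaw":0,"gripper":-0.1},{"x":0,"y":0,"z":0,"yaw":0,"gripper":-0.1},{"x":0,"y":0,"z":0,"yaw":0,"gripper":-1},{"x":0,"y":0,"z":0,"yaw":0,"gripper":-1},{"x":0,"y":0,"z":0,"yaw":0,"gripper":-1},{"x":0,"y":0,"z":0,"yaw":0,"gripper":-1},{"x":0,"y":0,"z":0,"yaw":0,"gripper":-1},{"x":0,"y":0,"z":0,"yaw":0,"gripper":-1},{"x":0,"y":0,"z":0,"yaw":0,"gripper":-1},{"x":0,"y":0,"z":0,"yaw":0,"gripper":-1}]' 40
python3 -m inch '[{"x":0,"y":0,"z":-0.5,"yaw":0,"gripper":-1},{"x":0,"y":0,"z":-1,"yaw":0,"gripper":-1},{"x":0,"y":0,"z":-2,"yaw":0,"gripper":-1},{"x":0,"y":0,"z":-3,"yaw":0,"gripper":-1},{"x":0,"y":0,"z":-3,"yaw":0,"gripper":-1},{"x":0,"y":0,"z":-3,"yaw":0,"gripper":-1},{"x":0,"y":0,"z":-3,"yaw":0,"gripper":-1},{"x":0,"y":0,"z":-1.5,"yaw":0,"gripper":-1},{"x":0,"y":0,"z":0,"yaw":0,"gripper":-1},{"x":0,"y":0,"z":0,"yaw":0,"gripper":-1}]'
```

```text
time_s: 64.25
ee_pos: [604.8, 98.6, 151.1]
ee_rot: [179.9, -0.0, 93.4]
force: [-1.2, -0.1, 3.7]
gripper_width: 9.6
time_s: 65.08
ee_pos: [604.4, 98.4, 320.7]
ee_rot: [180.0, -0.0, 93.4]
force: [0.2, 0.4, -3.0]
gripper_width: 9.4
```

```bash

python3 -m inch '[{"x":0,"y":0,"z":0,"yaw":-0.8,"gripper":-1},{"x":0,"y":0,"z":0,"yaw":-1,"gripper":-1},{"x":0,"y":0,"z":0,"yaw":-1,"gripper":-1},{"x":0,"y":0,"z":0,"yaw":-1,"gripper":-1},{"x":0,"y":0,"z":0,"yaw":-1,"gripper":-1},{"x":0,"y":0,"z":0,"yaw":-1,"gripper":-1},{"x":0,"y":0,"z":0,"yaw":-1,"gripper":-1},{"x":0,"y":0,"z":0,"yaw":-1,"gripper":-1},{"x":0,"y":0,"z":0,"yaw":-1,"gripper":-1},{"x":0,"y":0,"z":0,"yaw":-1,"gripper":-1},{"x":0,"y":0,"z":0,"yaw":-1,"gripper":-1}]' >/dev/null
python3 -m inch '[{"x":3.96,"y":0.4,"z":0,"yaw":0,"gripper":-1},{"x":3.96,"y":0.4,"z":0,"yaw":0,"gripper":-1},{"x":3.96,"y":0.4,"z":0,"yaw":0,"gripper":-1},{"x":3.96,"y":0.4,"z":0,"yaw":0,"gripper":-1},{"x":3.96,"y":0.4,"z":0,"yaw":0,"gripper":-1},{"x":3.96,"y":0.4,"z":0,"yaw":0,"gripper":-1},{"x":3.96,"y":0.4,"z":0,"yaw":0,"gripper":-1},{"x":3.96,"y":0.4,"z":0,"yaw":0,"gripper":-1},{"x":0,"y":0,"z":0,"yaw":0,"gripper":-1},{"x":0,"y":0,"z":0,"yaw":0,"gripper":-1},{"x":0,"y":0,"z":0,"yaw":0,"gripper":-1}]'
cat > held.py <<'E'
from hooks import *
s=telemetry.state(); c=grab('wrist'); p=s["ee_pos"]; w=np.radians(s["ee_rot"][2]); X=np.array([np.cos(w),np.sin(w),0]);Y=np.array([np.sin(w),-np.cos(w),0])
print("u %.1f v %.1f z %.1f"%(.538*p[0]+.843*p[1],-.843*p[0]+.538*p[1],p[2]))
m=cream(c["im"])
for col in(295,305,320,345,355):
    k=np.flatnonzero(m[180:340,col]); print(col,(180+k[0],180+k[-1]) if len(k) else None,end="; ")
for dx in(8,11,14): print("\n",dx,"top near end",proj(c,p+X*dx+[0,0,1])[0].round(1),"foot upper",proj(c,p+X*dx+Y*20+[0,0,-119])[0].round(1),end="")
P=wire(c,400,620,195,290) if 0 else None
np.savez('wl.npz',**c); print("\nhook4 tip/mid expected px",proj(c,[[414.7,342.9,170],[437.7,379,160]]).round(0))
E
python3 held.py
```

```text
time_s: 66.92
ee_pos: [354.4, 295.4, 319.0]
ee_rot: [-179.8, -0.0, 147.5]
force: [-0.1, 0.4, -2.4]
gripper_width: 9.6
u 439.7 v -139.8 z 319.0
295 (np.int64(220), np.int64(271)); 305 (np.int64(220), np.int64(266)); 320 (np.int64(293), np.int64(339)); 345 (np.int64(220), np.int64(267)); 355 (np.int64(220), np.int64(277)); 
 8 top near end [320.8 301.9] foot upper [349.6 227. ]
 11 top near end [320.8 295.6] foot upper [349.7 223. ]
 14 top near end [320.8 289.2] foot upper [349.8 219. ]
hook4 tip/mid expected px [[410. 256.]
 [457. 252.]]
```

```bash

python3 - <<'E'
from hooks import *
d=np.load('wl.npz'); c={k:d[k] for k in d}
P=wire(c,425,490,240,266); W=np.array([onz(c,q[:2],160)[:2] for q in P]); print(len(P),np.median(P[:,1:],0),"v of wire4 %.1f"%np.median(W@[-.843,.538]))
E
python3 -m inch '[{"x":-0.08,"y":0,"z":2,"yaw":0,"gripper":-1},{"x":0,"y":0,"z":3,"yaw":0,"gripper":-1},{"x":0,"y":0,"z":3,"yaw":0,"gripper":-1},{"x":0,"y":0,"z":2.7,"yaw":0,"gripper":-1},{"x":0,"y":0,"z":1.5,"yaw":0,"gripper":-1},{"x":0,"y":0,"z":0.2,"yaw":0,"gripper":-1},{"x":0,"y":0,"z":0,"yaw":0,"gripper":-1},{"x":0,"y":0,"z":0,"yaw":0,"gripper":-1},{"x":0,"y":0,"z":0,"yaw":0,"gripper":-1}]'
python3 held.py | head -1
```

```text
65 [252.5   7. ] v of wire4 -165.5
time_s: 67.72
ee_pos: [356.7, 295.9, 197.8]
ee_rot: [179.8, 0.1, 147.4]
force: [0.0, -0.8, -3.4]
gripper_width: 9.5
u 441.3 v -141.5 z 197.8
```

```bash

python3 -m inch '[{"x":0,"y":0.6,"z":0.1,"yaw":0,"gripper":-1},{"x":0,"y":1.4,"z":0,"yaw":0,"gripper":-1},{"x":0,"y":1.5,"z":0,"yaw":0,"gripper":-1},{"x":0,"y":1.2,"z":0,"yaw":0,"gripper":-1},{"x":0,"y":0.8,"z":0,"yaw":0,"gripper":-1},{"x":0,"y":0,"z":0,"yaw":0,"gripper":-1},{"x":0,"y":0,"z":0,"yaw":0,"gripper":-1},{"x":0,"y":0,"z":0,"yaw":0,"gripper":-1}]'
python3 held.py | head -1
python3 -m inch '[{"x":0,"y":0.4,"z":0,"yaw":0,"gripper":-1},{"x":0,"y":0.5,"z":0,"yaw":0,"gripper":-1},{"x":0,"y":0.5,"z":0,"yaw":0,"gripper":-1},{"x":0,"y":0.5,"z":0,"yaw":0,"gripper":-1},{"x":0,"y":0,"z":0,"yaw":0,"gripper":-1},{"x":0,"y":0,"z":0,"yaw":0,"gripper":-1}]'
python3 held.py | head -1
```

```text
time_s: 68.43
ee_pos: [384.5, 341.3, 195.2]
ee_rot: [-179.9, -0.0, 147.4]
force: [0.7, 0.4, -3.0]
gripper_width: 9.6
u 494.6 v -140.5 z 195.2
time_s: 68.98
ee_pos: [395.4, 358.1, 195.3]
ee_rot: [-180.0, -0.0, 147.4]
force: [-0.1, -0.7, -2.8]
gripper_width: 9.8
u 514.6 v -140.7 z 195.3
```

```bash

python3 -m inch '[{"x":0,"y":0.6,"z":0,"yaw":0,"gripper":-1},{"x":0,"y":0.7,"z":0,"yaw":0,"gripper":-1},{"x":0,"y":0.7,"z":0,"yaw":0,"gripper":-1},{"x":0,"y":0,"z":0,"yaw":0,"gripper":-1},{"x":0,"y":0,"z":0,"yaw":0,"gripper":-1}]'
python3 -m inch '[{"x":0,"y":0.7,"z":0,"yaw":0,"gripper":-1},{"x":0,"y":0.8,"z":0,"yaw":0,"gripper":-1},{"x":0,"y":0.5,"z":0,"yaw":0,"gripper":-1},{"x":0,"y":0,"z":0,"yaw":0,"gripper":-1},{"x":0,"y":0,"z":0,"yaw":0,"gripper":-1},{"x":0,"y":0,"z":0,"yaw":0,"gripper":-1}]'
python3 held.py | head -1
python3 -m inch '[{"x":0,"y":0,"z":0.5,"yaw":0,"gripper":-1},{"x":0,"y":0,"z":0.6,"yaw":0,"gripper":-1},{"x":0,"y":0,"z":0.3,"yaw":0,"gripper":-1},{"x":0,"y":0,"z":0,"yaw":0,"gripper":-1},{"x":0,"y":0,"z":0,"yaw":0,"gripper":-1},{"x":0,"y":0,"z":0,"yaw":0,"gripper":-1}]'
```

```text
time_s: 69.45
ee_pos: [406.3, 375.1, 195.3]
ee_rot: [-180.0, -0.0, 147.5]
force: [0.0, 0.0, -3.9]
gripper_width: 9.5
time_s: 69.95
ee_pos: [416.6, 391.5, 195.3]
ee_rot: [-180.0, -0.0, 147.4]
force: [0.1, -0.2, -3.5]
gripper_width: 9.8
u 554.1 v -140.6 z 195.3
time_s: 70.5
ee_pos: [416.9, 391.6, 181.5]
ee_rot: [180.0, 0.0, 147.4]
force: [0.1, -1.3, -3.3]
gripper_width: 10.0
```

Contact is expected near 177, so I'll continue in small steps.

```bash

python3 -m inch '[{"x":0,"y":0,"z":0.2,"yaw":0,"gripper":-1},{"x":0,"y":0,"z":0.1,"yaw":0,"gripper":-1},{"x":0,"y":0,"z":0,"yaw":0,"gripper":-1},{"x":0,"y":0,"z":0,"yaw":0,"gripper":-1}]'
python3 -m inch '[{"x":0,"y":0,"z":0.1,"yaw":0,"gripper":-1},{"x":0,"y":0,"z":0,"yaw":0,"gripper":-1},{"x":0,"y":0,"z":0,"yaw":0,"gripper":-1}]'
python3 -m inch '[{"x":0,"y":0,"z":0.1,"yaw":0,"gripper":-1},{"x":0,"y":0,"z":0,"yaw":0,"gripper":-1},{"x":0,"y":0,"z":0,"yaw":0,"gripper":-1}]'
```

```text
time_s: 70.83
ee_pos: [416.7, 391.6, 178.4]
ee_rot: [-180.0, -0.0, 147.4]
force: [-0.6, -0.1, -3.7]
gripper_width: 10.2
time_s: 71.08
ee_pos: [416.8, 391.6, 177.4]
ee_rot: [-180.0, -0.0, 147.4]
force: [-0.3, -0.2, -3.1]
gripper_width: 10.1
time_s: 71.33
ee_pos: [416.8, 391.6, 177.1]
ee_rot: [180.0, 0.0, 147.4]
force: [-1.7, -0.2, 1.7]
gripper_width: 9.9
```

It is seated at 177. Releasing and lifting out, then moving clear.

```bash

python3 -m inch '[{"x":0,"y":0,"z":0,"yaw":0,"gripper":-0.5},{"x":0,"y":0,"z":0,"yaw":0,"gripper":-0.5},{"x":0,"y":0,"z":0,"yaw":0,"gripper":-0.5},{"x":0,"y":0,"z":0,"yaw":0,"gripper":-0.5},{"x":0,"y":0,"z":-0.5,"yaw":0,"gripper":-0.5},{"x":0,"y":0,"z":-1.5,"yaw":0,"gripper":-0.5},{"x":0,"y":0,"z":-2.5,"yaw":0,"gripper":-0.5},{"x":0,"y":0,"z":-3.5,"yaw":0,"gripper":-0.5},{"x":0,"y":0,"z":-4,"yaw":0,"gripper":-0.1},{"x":0,"y":0,"z":-3,"yaw":0,"gripper":-0.1},{"x":0,"y":0,"z":0,"yaw":0,"gripper":-0.1}]'
python3 -m inch '[{"x":0,"y":-3,"z":0,"yaw":0,"gripper":-0.1},{"x":0,"y":-3.5,"z":0,"yaw":0,"gripper":-0.1},{"x":0,"y":-3.5,"z":0,"yaw":0,"gripper":-0.1},{"x":0,"y":-3.5,"z":0,"yaw":0,"gripper":-0.1},{"x":0,"y":-3.5,"z":0,"yaw":0,"gripper":-0.1},{"x":0,"y":0,"z":0,"yaw":0,"gripper":-0.1},{"x":0,"y":0,"z":0,"yaw":0,"gripper":-0.1}]'
python3 - <<'E'
from h import *
s=grab('scene'); t=grab('top'); w=grab('wrist')
f=lambda im,a,b,c,d,W,H: cv2.resize(im[b:d,a:c],(W,H),interpolation=cv2.INTER_CUBIC)
cv2.imwrite('pics/final.png',np.vstack([np.hstack([f(s['im'],400,210,580,345,400,300),f(t['im'],110,180,310,330,400,300)]),np.hstack([f(s['im'],0,120,400,420,400,300),f(t['im'],260,140,620,410,400,300)])])[:,:,::-1])
E
```

```text
time_s: 72.25
ee_pos: [418.7, 393.4, 334.3]
ee_rot: [179.2, 0.2, 147.4]
force: [0.3, 0.3, 1.5]
gripper_width: 39.5
time_s: 72.83
ee_pos: [324.5, 247.3, 327.0]
ee_rot: [179.9, 0.0, 147.4]
force: [0.2, -0.2, 0.8]
gripper_width: 40.8
```

View pics/final.png

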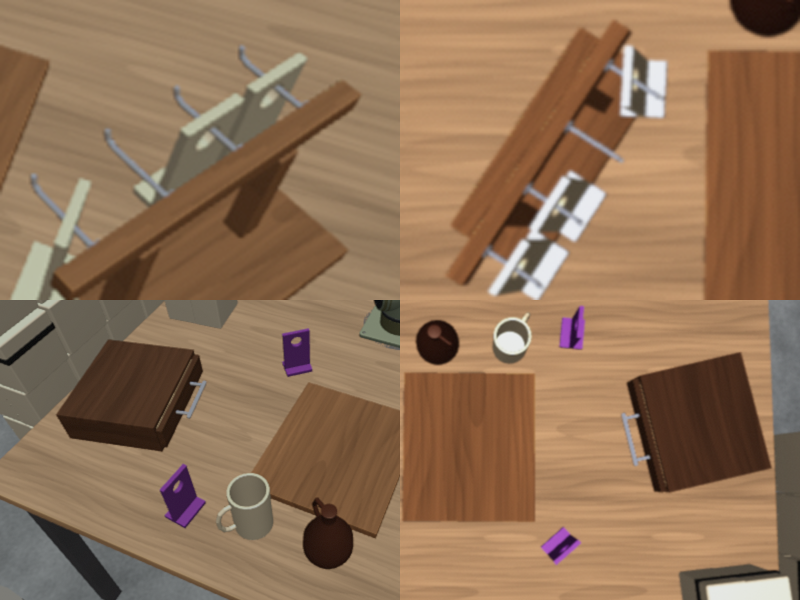

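The final view shows both tiles hanging square on hooks 3 and 4 and the old tile still on hook 1. The board is empty, and the mug, jug and purple decoys are untouched. One quick number on the drawer against its starting position.

```bash
python3 - <<'E'
from h import *
a=cv2.imread('pics/top0.png')[:,:,::-1]; t=grab('top'); b=t["im"]
def hd(im):
    h=cv2.cvtColor(np.ascontiguousarray(im),cv2.COLOR_RGB2HSV)[235:295,452:476]; m=(h[...,1]<60)&(h[...,2]>90)
    y,x=np.nonzero(m); return np.array([x.mean()+452,y.mean()+235]),len(x)
def gap(im): # brightness of the light strip between front and lid
    g=np.float64(im[200:315,465:505]).sum(2); return (g>330).sum(), np.sort(g.ravel())[-200:].mean()
print(hd(a),hd(b),gap(a),gap(b)); print(onz(t,hd(a)[0],50)-onz(t,hd(b)[0],50))
E
```

```text
(array([466.50194553, 262.89883268]), 257) (array([466.97628458, 262.23715415]), 253) (np.int64(1349), np.float64(466.055)) (np.int64(1411), np.float64(482.385))
[-1.74565311  1.29818055  0.        ]
```

```bash
python3 -c "
from workcell import env,telemetry
s=telemetry.state(); print(s['time_s'],s['force']); print(env.job_done())"
```

```text
73.0333 [-0.19387521  0.33795685 -0.45975867]
the job is handed in; nothing more can be done
None
```

I laid the three shrinkage bars flat in the drawer and pushed it shut. Then I hung the two glaze tiles from the board on hooks 3 and 4. I handed the job in at 73 s, with the gripper clear of everything.

- **Tiles:** The last pictures show both tiles hanging square on their hooks and the old tile still on hook 1. Each went on without any side contact and took its weight at the expected height (tool at 179 and 177 mm).
- **Untouched things:** The ware board is empty, and the mug, jug and purple pieces look undisturbed.
- **Drawer:** It met a hard stop at 23 N, with the handle about 1.7 mm further in than at the start. A thin light line still shows between the drawer front and the lid. My attempt to measure that line by brightness showed no change from the start, so I rely on the hard stop for saying it is fully shut.
- **Slips and disagreements:** My first grasp of a bar lifted before the fingers had closed; the bar was not touched and the second try held. Early two-view heights for the bar tops came out at 27–32 mm instead of 38 mm. Contact on setting down and the size of the bars in the wrist view agreed with 38 mm.

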